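# Try a refitted cabinet door catch under load

### The arm

A 6-joint arm with a two-finger parallel gripper is mounted at the origin on a cart in front of the work surface, level with it; the furniture and walls round the work are solid. World frame = base frame: x ahead of the robot, y to its left, z up, the work surface at z = 0. Lengths are in m, angles in rad, forces in N, time in s.
With the tool pointing down it reaches from about 0.35 to 0.975 m from the base axis. Payload 4.9 kg.
Tool frame: the origin (TCP) lies between the finger pads; the fingertips stand 25 mm ahead of it and the grasp point (between the pads) lies 6 mm ahead of it (manip.tcp_to_tips is the z of the fingertips in the tool frame, in m); z points along the fingers, y is the line along which they close (so a half turn about z gives the same grasp; the last joint's range is limited). The gripper opens to 85 mm and grips with 20 to 120 N. Pads are 22 mm wide; open, the fingers measure 114 mm over their backs; the gripper's body (76 mm by 85 mm) begins 54 mm behind the grasp point. The pads swing forward as they close: fully open they stand 13 mm farther back than shut.
Start: joints at [1.227, 0.053, 1.613, -0, 1.476, -0.119], TCP at [0.139, 0.609, 0.22] pointing down, gripper open.
Joint ranges: [-3.01, 3.01], [-1.01, 2.22], [0.06, 2.58], [-1.02, 4.17], [0.09, 2.62], [-3.14, 3.14]. Speed limits (rad/s): [2.57, 2.57, 3.14, 3.14, 3.14, 3.14].

### API

Orientations are given as a unit quaternion [w, x, y, z].
In Python, from plant import manip gives the robot as it stands. The module is installed in compiled form; this text tells all that it offers.
- The arm moves only by the tool arm_command, never from a script. Its argument "moves" is a list of rows, each a list of 3 entries, a list of its own where there are three numbers: the opening, from -1 (shut) to 1 (fully open), then the shift along the tool's x, y, z in units of 0.15 m (1.0 is 0.15 m), then the turn about the tool's z in units of 2 pi rad (1.0 is 2 pi rad). A call has 1 to 20 rows; each row is the pose to reach, as a shift and turn from the pose commanded when the call began, along the tool's axes at that moment, turning the shorter way round; what a row does not reach only later rows make up. A row lasts 1/12 s, in which the tool goes at most 41.7 mm and 7.16 degrees, less where a joint would pass 70% of its speed; a pose out of reach is approached as far as the arm can. A call with a number of a shift or a turn outside -1 to 1 is refused whole. A call with a gripper value outside its range is refused whole. The fingers move at their own pace and stop on an object; the grip force is fixed at half the most. Time passes only in rows, so rows that repeat a pose let the fingers close. It gives the time, the measured TCP pose, the force, the opening and the grip force at its end, in the units of the state.
- manip.state(): the state, without advancing time (a new reading comes with each control period).
- manip.grab_frame(name): name is "scene" or "side" or "wrist"; returns a dict with "frame" (400x640x3 uint8, red, green, blue), "fx", "fy", "cx", "cy" (pixels), "R" (3x3) and "t" (3): a world point X has camera coordinates R X + t. Camera axes: x right, y down, z forward; pixel columns grow to the right and rows downward; lengths in m; the calibration is good to about 2 mm. A picture is of the moment at which its call begins. There is no depth.
- manip.job_done(): hands the job in; it is judged then, once.
Trained networks look in a picture, given as the dict that the camera call returned (one of the last four; its "shot" number tells which), for a name from the list of things; names that differ only in an ending like _2 or _b are one class to them, and where a whole thing is asked for, a point or a joint stands for the part that bears it (a point fixed in the world has none). Each returns a list of dicts, best first, with "confidence" (0 to 1); they miss things now and then, are a little off and sometimes report something else, mostly with a low value. They report only what shows in the picture. A call takes as long as a camera call.
- manip.search_frame(picture, target): "extent" ([left, top, right, bottom] in pixels, round what is visible of it).
The state is a dict: "time": time; "joint_pos": joint angles; "joint_vel": joint speeds; "joint_efforts": joint torques, N m; "tool_pos": TCP position; "tool_rot": TCP orientation; "contact_force": force on the tool from outside, world axes, zero at the start; "ft_torque": the same for the moment, N m; "gripper_width": opening from 0.0 (shut) to 1.0 (fully open); "grasp_force": force on a finger pad.
Only numpy, scipy, OpenCV 4.12 (cv2) and the standard library are available. Lean on these libraries where they do the work, as an engineer would, in place of code of your own. Each camera call takes 0.05 s, during which the arm holds its last target. There are 200 camera calls.

### The job

The sprung roller catch of the small cabinet on the bench has been refitted and wants trying with a loaded door. Stand the small bottle upright in the bin on the inside of the open door, push the door gently shut until the catch snaps and let go so that the catch alone holds it, then pull it through the catch again and leave the door standing wide open with the bottle upright in its bin. Do not slam or lean on the closed door (its rubber stop takes only light pressure), and leave the beaker and the tape roll where they are.

Things in the scene. Friction and masses are not known exactly. Their poses are not given: they have to be found in the camera images.
- cabinet: Small white metal cabinet, fixed, 140 deep (its x), 220 wide (its y), 155 high; origin at the centre of its underside, x to its back, y to its left seen from the robot, z up. Walls 8 mm. Its open front (x = -70 mm) faces the robot and has one inset grey door. A roller catch and rubber stop hang under the roof inside, at the right (y = -78 mm).
- door (a joint): Angle of the grey door, rad: 0 = flush with the cabinet front, growing as it opens towards the robot (hinge at the left, clockwise from above), limit 1.6. Stays where left. Shut, it rests on the stop anywhere from -0.15 (recessed) to 0.06, as the catch happens to be set (differs every time; feel for it). Panel 1 to 198 mm from the hinge, z 16 to 154 mm, 12 mm thick, outer face in the hinge plane.
- door_hinge (a point): Point on the vertical hinge axis, fixed, 130 mm above the bench; axes as the cabinet's. At door angle a, in the cabinet's x and y: hinge to free edge = -sin(a) x - cos(a) y; out of the door's outer face = -cos(a) x + sin(a) y.
- door_handle (a point): Middle of the level steel bar of the bow handle on the outer face: bar 10 mm thick, 80 mm long along the door, centre 135 mm from the hinge, 130 mm above the bench, 45 mm out from the face. Gap behind it 40 x 70 mm, open from above: closed fingers put down in it can push the panel or pull the bar. Axes of the door (the cabinet's when shut).
- bin_floor (a point): Centre of the floor of the open-topped grey bin on the door's inner face, 26 mm above the bench, 88 mm from the hinge, 50 mm behind the outer face. Inside 70 x 70 mm, walls 3 mm thick, 30 mm high. Axes of the door: y towards the hinge, x away from the inner face.
- buffer (a joint): Compression of the rubber stop, m (noisy): 0 untouched, about 0.001 when the catch alone holds the door shut, 8 N per mm; above 0.0022 (18 N) is too hard.
- roller (a joint): Lift of the sprung roller, m (noisy). Closing, the door meets it about 0.1 rad before its rest; 3 to 10 N at the handle ride it up 4.5 mm; from about 0.02 rad before rest it drops by 1 to 4 mm and pulls the door shut. Not ridden over, it pushes the door back open by 0.04 rad or more. Pulling open takes 5 to 12 N at the handle over some 0.02 rad, then the door is free.
- bottle: Small round lab bottle with a screw cap, 56 mm diameter, 103 mm high, about 150 g, standing on the bench to the right of the cabinet; origin at the centre of its underside, z up. Cap 42 mm wide, the top 24 mm; body 56 mm wide below it. The larger bottles (141 mm) are bystanders.
- beaker: Bystander: beaker, 64 mm wide, 70 mm high, origin under its centre.
- tape: Bystander: roll of tape lying flat, 61 mm wide, 19 mm high, origin under its centre.

How it is judged:
By the outcome, as a careful person would: the job done as asked, in the order asked, and still so for the second after the job is handed in, with the robot touching nothing.
It also fails if it takes over 58 s, if anything falls off the work surface, if the arm or the gripper's body presses on something with over 40 N, if the wrist force passes 120 N, or if a joint passes its speed limit or range.

## Working session

There is one attempt and no reset: what is moved stays moved. The work goes in short steps, Python scripts to look and compute and a tool call to move; the robot and the scene stay as the last step left them, time stands still between calls to the robot, and variables do not carry over. Pictures are saved under pics/ and viewed, at most 10 in all, crops included, and the job is handed in when it is done.

Besides the shell and the picture viewer there is one more tool, called after "Emit:" in YAML: its name, and indented under it one key for each argument. arm_command: Moves the arm, as the interface text tells. Shifts and turns lie within -1 to 1; 1 stands for 0.15 m of shift or 2 pi rad of turn. Its arguments: {"type":"object","properties":{"moves":{"type":"array"}},"required":["moves"]}

```bash
mkdir -p pics; ls
python3 - <<'E'
from plant import manip
import cv2
print(manip.state())
for n in ("scene","side"):
    p=manip.grab_frame(n); cv2.imwrite(f"pics/{n}0.png",p["frame"][:,:,::-1])
    print(n,p["shot"],p["fx"],p["cx"],p["cy"],p["R"],p["t"])
    for t in ("cabinet","door","door_handle","bin_floor","bottle","beaker","tape"):
        print(t,[(([round(float(v)) for v in d["extent"]]),round(d["confidence"],2)) for d in manip.search_frame(p,t)[:4]])
E
```

```text
pics
{'time': 0.0, 'joint_pos': array([ 1.22699777e+00,  5.33364156e-02,  1.61430598e+00,  1.34075106e-06,
        1.47597221e+00, -1.18999234e-01]), 'joint_vel': array([ 1.52637332e-03,  9.25066222e-05,  1.03332128e-05, -1.26686377e-03,
       -1.11323463e-03, -4.97719368e-04]), 'joint_efforts': array([-1.78971401e-03, -3.93693960e+01, -3.70170844e+01, -3.78562490e-04,
        7.27523482e-03, -8.06088167e-06]), 'tool_pos': array([0.13909969, 0.60866491, 0.21876855]), 'tool_rot': array([-2.32505208e-04,  1.12163149e-01,  9.93689290e-01, -9.83873147e-04]), 'contact_force': array([-0.94538305, -1.21722663, -0.20249339]), 'ft_torque': array([-0.00815107, -0.00311249,  0.04494167]), 'grasp_force': 0.0, 'gripper_width': 0.9993400371616553}
scene 1 515.4986244907541 320.19873346783515 195.68317804264413 [[ 0.59052913 -0.80685463  0.01615376]
 [-0.6243996  -0.4694902  -0.62426284]
 [ 0.51127339  0.35855899 -0.78104735]] [-0.31791959  0.42848662  1.29950852]
cabinet [([275, 127, 392, 227], 0.66)]
door [([278, 152, 329, 227], 0.75)]
door_handle [([276, 151, 332, 228], 0.59)]
bin_floor [([276, 154, 334, 227], 0.91)]
bottle [([389, 270, 413, 306], 0.66)]
beaker [([393, 230, 420, 261], 0.9), ([275, 155, 332, 225], 0.24)]
tape [([202, 171, 223, 189], 0.5)]
side 2 471.5702917442137 316.92604208545794 197.88078601592207 [[ 0.95045157 -0.31075032  0.00872129]
 [-0.24518942 -0.76658541 -0.5934888 ]
 [ 0.19111245  0.56194399 -0.804795  ]] [-0.51632177  0.22576519  1.48070745]
cabinet [([284, 151, 394, 237], 0.83)]
door [([283, 158, 340, 214], 0.68)]
door_handle [([289, 159, 341, 218], 0.74)]
bin_floor [([287, 158, 342, 216], 0.8), ([283, 151, 392, 236], 0.29)]
bottle [([321, 296, 342, 322], 0.88)]
beaker [([353, 266, 376, 295], 0.79)]
tape [([261, 142, 274, 152], 0.57), ([287, 160, 342, 217], 0.56)]
```

View pics/scene0.png

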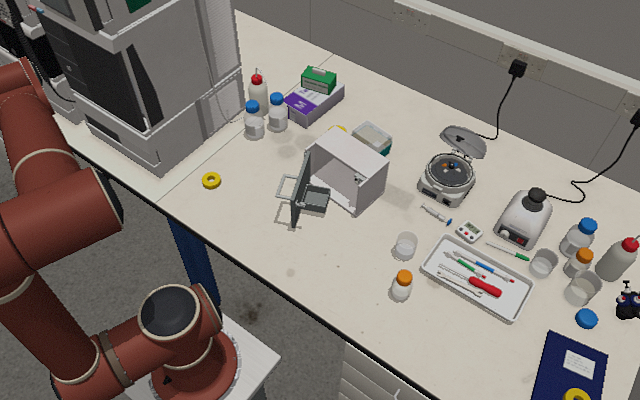

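View pics/side0.png

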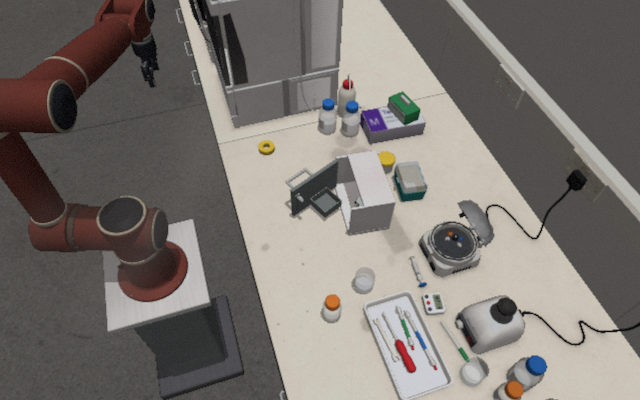

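The scene view shows the orange-capped bottle at (402,285), the beaker at (405,245), the cabinet at (335,170) with its door open and the bin at (315,200), and the tape at (212,180). The side view shows the bottle at (332,308). Next I'll zoom in on the cabinet.

```bash
cat > h.py <<'E'
import numpy as np, cv2
def P(p): return np.array([[p["fx"],0,p["cx"]],[0,p["fy"],p["cy"]],[0,0,1]])@np.c_[p["R"],p["t"]]
def tri(pa,a,pb,b):
    X=cv2.triangulatePoints(P(pa),P(pb),np.array(a,float).reshape(2,1),np.array(b,float).reshape(2,1)); return (X[:3]/X[3]).ravel()
def proj(p,X):
    c=p["R"]@np.asarray(X,float)+p["t"]; return np.array([p["fx"]*c[0]/c[2]+p["cx"],p["fy"]*c[1]/c[2]+p["cy"]])
def atz(p,uv,z):
    d=p["R"].T@np.array([(uv[0]-p["cx"])/p["fx"],(uv[1]-p["cy"])/p["fy"],1]); o=-p["R"].T@p["t"]
    return o+d*(z-o[2])/d[2]
def cap(p,ext):
    l,t,r,b=[int(v) for v in ext]; f=p["frame"][t-4:b+4,l-4:r+4]
    h=cv2.cvtColor(f,cv2.COLOR_RGB2HSV); m=((h[...,0]>4)&(h[...,0]<20)&(h[...,1]>150)).astype(np.uint8)
    m=m*(cv2.connectedComponents(m)[1]>0); y,x=np.nonzero(m); return [x.min()+l-4,y.min()+t-4,x.max()+l-4,y.max()+t-4,x.mean()+l-4,y.mean()+t-4]
E
python3 - <<'E'
from plant import manip
from h import *
a=manip.grab_frame("scene");b=manip.grab_frame("side")
import pickle; pickle.dump((a,b),open("ab.pkl","wb"))
ca=cap(a,[389,270,413,306]);cb=cap(b,[321,296,342,322]); print(ca,cb)
print("cap mid",tri(a,ca[4:],b,cb[4:]))
# beaker, tape boxes centre
for n,ea,eb in (("beaker",[393,230,420,261],[353,266,376,295]),("tape",[202,171,223,189],[258,140,275,154])):
    c=lambda e:[(e[0]+e[2])/2,(e[1]+e[3])/2]; print(n,tri(a,c(ea),b,c(eb)))
A=cv2.resize(a["frame"][115:240,260:400],None,fx=5.7,fy=4.8,interpolation=cv2.INTER_CUBIC)
A=cv2.resize(a["frame"][120:235,262:397],None,fx=5,fy=5,interpolation=cv2.INTER_CUBIC)
B=cv2.resize(b["frame"][142:242,275:400],None,fx=6,fy=6,interpolation=cv2.INTER_CUBIC)
cv2.imwrite("pics/A.png",A[:,:,::-1]);cv2.imwrite("pics/B.png",B[:,:,::-1])
E
```

```text
[np.int64(396), np.int64(270), np.int64(411), np.int64(285), np.float64(403.8168316831683), np.float64(277.5940594059406)] [np.int64(326), np.int64(295), np.int64(338), np.int64(309), np.float64(332.07185628742513), np.float64(302.08383233532936)]
cap mid [ 0.48527183 -0.31182344  0.08793256]
beaker [ 0.61028564 -0.25569467  0.03794921]
tape [0.46775936 0.37955048 0.01611409]
```

View pics/A.png

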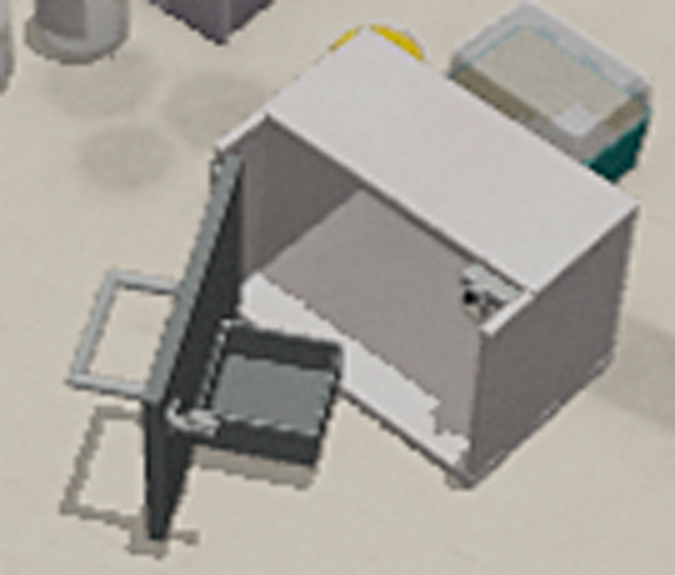

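View pics/B.png

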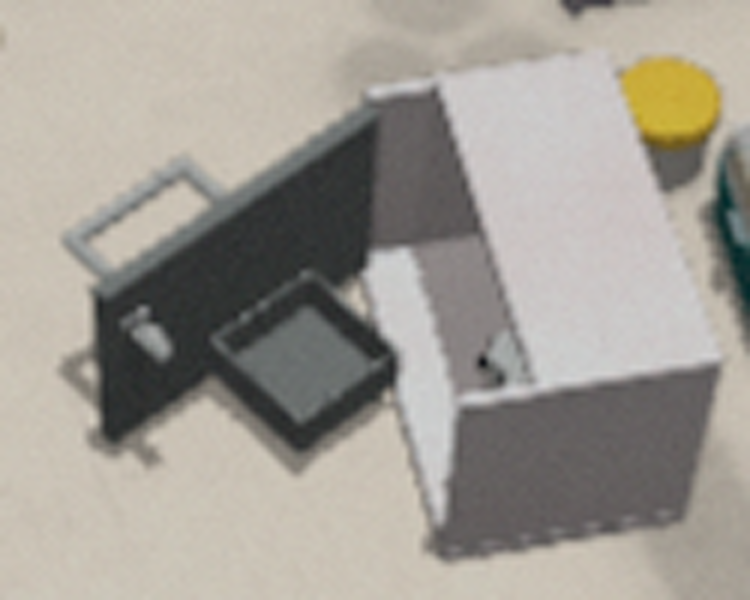

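The crops show:
- **Cabinet:** the roof corners are clear. Scene-crop (370,28), (637,208) and (215,150). Side-crop (600,52), (720,358) and (368,92).
- **Door:** the free top edge is at scene-crop (150,402) and side-crop (100,292).
- **Handle:** the corners are at scene-crop (115,272) and (72,383).

I'll fit the cabinet pose and door angle to these.

```bash
cat >> h.py <<'E'
def c2w(q,X):
    c,s=np.cos(q[2]),np.sin(q[2]); X=np.asarray(X,float); return np.array([q[0]+c*X[0]-s*X[1],q[1]+s*X[0]+c*X[1],X[2]])
def door(q,d,o,z,a=None):  # d from hinge, o out of the outer face; hinge at (-.07,hy)
    a=q[3] if a is None else a
    return c2w(q,[-.07-np.sin(a)*d-np.cos(a)*o, HY-np.cos(a)*d+np.sin(a)*o, z])
HY=.100
E
cat > fit.py <<'E'
import pickle
from h import *
import h
from scipy.optimize import least_squares
a,b=pickle.load(open("ab.pkl","rb"))
cab=[((-.07,.11,.155),(215,150),(368,92)),((.07,.11,.155),(370,28),(600,52)),((.07,-.11,.155),(637,208),(720,358)),((-.07,-.11,.155),(490,333),(460,403)),((-.07,-.11,0),(470,487),(435,555)),((.07,-.11,0),(610,370),(685,520))]
dr=[((.198,-.006,.154),(155,403),(100,292)),((.198,-.006,.016),(157,540),(108,437)),((.095,.047,.132),(115,272),(183,159)),((.175,.047,.132),(73,382),(68,240)),((.05,-.088,.056),(342,345),(395,355))]
u=lambda p,k:(np.array(p)/5+[262,120]) if k==0 else np.array(p)/6+[275,142]
def r(q):
    o=[]
    for X,pa,pb in cab: o+=[proj(a,c2w(q,X))-u(pa,0),proj(b,c2w(q,X))-u(pb,1)]
    for X,pa,pb in dr: o+=[proj(a,door(q,*X))-u(pa,0),proj(b,door(q,*X))-u(pb,1)]
    return np.concatenate(o)
s=least_squares(r,[.7,.1,0,1.2],loss="soft_l1",x_scale=[.01,.01,.1,.1])
q=s.x; print(q,np.round(r(q).reshape(-1,4),1))
np.save("q.npy",q)
print("handle",door(q,.135,.045,.13),"bin",door(q,.088,-.05,.026),"hinge",door(q,0,0,.13))
print("bin corners",[door(q,.088+i*.038,-.05+j*.038,.056)[:2].round(3) for i in(-1,1) for j in (-1,1)])
E
python3 fit.py
```

```text
[ 0.71009981  0.02840754 -0.1198606   1.04105505] [[-0.3 -2.1 -1.  -1.2]
 [-0.5 -0.7  1.1 -0.4]
 [ 0.9 -1.1  0.2  0.8]
 [-0.1 -0.  -0.6  0.4]
 [ 0.1  1.1  0.4  1.9]
 [ 0.4 -0.9 -0.5  1. ]
 [-0.6 -0.4 -0.7  0.4]
 [ 0.2  0.6 -0.5  1.1]
 [-0.9  0.5 -0.5  0.6]
 [ 0.1 -1.  -0.1 -0.3]
 [ 0.6 -1.   0.9 -0.9]]
handle [0.51080919 0.12353533 0.13      ] bin [0.5917736  0.05513383 0.026     ] hinge [0.65255942 0.13606023 0.13      ]
bin corners [array([0.642, 0.035]), array([0.611, 0.105]), array([0.572, 0.005]), array([0.542, 0.075])]
```

Emit:
arm_command:
  moves:
    - [1, [-1, -0.84, -0.4], 0.149]
    - [1, [-1, -0.84, -0.4], 0.149]
    - [1, [-1, -0.84, -0.4], 0.149]
    - [1, [-1, -0.84, -0.4], 0.149]
    - [1, [-1, -0.84, -0.4], 0.149]
    - [1, [-1, -0.84, -0.4], 0.149]
    - [1, [-1, -0.84, -0.4], 0.149]
    - [1, [-1, -0.84, -0.4], 0.149]
    - [1, [-1, -0.84, -0.4], 0.149]

```text
time: 1.65
tool_pos: [0.2577, 0.4527, 0.2803]
tool_rot: [0.0, 0.549, 0.836, 0.0]
contact_force: [0.2, 0.6, -1.1]
gripper_width: 0.998
grasp_force: 0.0
```

Emit:
arm_command:
  moves:
    - [1, [-1, 0.25, 0], 0]
    - [1, [-1, 0.25, 0], 0]
    - [1, [-1, 0.25, 0], 0]
    - [1, [-1, 0.25, 0], 0]
    - [1, [-1, 0.25, 0], 0]

```text
time: 2.07
tool_pos: [0.3541, 0.3271, 0.28]
tool_rot: [0.001, 0.55, 0.835, -0.0]
contact_force: [-0.0, -0.9, 0.4]
gripper_width: 0.997
grasp_force: 0.0
```

Emit:
arm_command:
  moves:
    - [1, [-1, 0.25, 0], 0]
    - [1, [-1, 0.25, 0], 0]
    - [1, [-1, 0.25, 0], 0]
    - [1, [-1, 0.25, 0], 0]

```text
time: 2.4
tool_pos: [0.4469, 0.2061, 0.2801]
tool_rot: [0.0, 0.548, 0.837, 0.0]
contact_force: [0.3, 0.7, -0.0]
gripper_width: 1.003
grasp_force: 0.0
```

Emit:
arm_command:
  moves:
    - [1, [-1, -0.33, 0], 0]
    - [1, [-1, -0.33, 0], 0]
    - [1, [-1, -0.33, 0], 0]
    - [1, [-1, -0.33, 0], 0]

```text
time: 2.73
tool_pos: [0.4601, 0.0486, 0.2801]
tool_rot: [0.0, 0.548, 0.837, -0.0]
contact_force: [0.2, -0.4, 0.3]
gripper_width: 1.0
grasp_force: 0.0
```

Emit:
arm_command:
  moves:
    - [1, [-1, -0.33, 0], 0]
    - [1, [-1, -0.33, 0], 0]
    - [1, [-1, -0.33, 0], 0]
    - [1, [-1, -0.33, 0], 0]

```text
time: 3.07
tool_pos: [0.4745, -0.109, 0.2802]
tool_rot: [0.0, 0.548, 0.837, -0.0]
contact_force: [0.1, 0.1, -1.5]
gripper_width: 0.997
grasp_force: 0.0
```

Emit:
arm_command:
  moves:
    - [1, [-1, -0.33, 0], 0]
    - [1, [-1, -0.33, 0], 0]
    - [1, [-1, -0.33, 0], 0]
    - [1, [-1, -0.33, 0], 0]
    - [1, [-1, -0.33, 0], 0]
    - [1, [-1, -0.33, 0], 0]

```text
time: 3.57
tool_pos: [0.489, -0.265, 0.2794]
tool_rot: [-0.001, 0.549, 0.836, 0.0]
contact_force: [0.3, 0.2, -0.7]
gripper_width: 1.001
grasp_force: 0.0
```

```bash
cat >> h.py <<'E'
def rot(q): 
    from scipy.spatial.transform import Rotation as R
    return R.from_quat([q[1],q[2],q[3],q[0]]).as_matrix()
def shift(s,X,yaw=None):
    "shift units (and turn) to bring TCP to world X, with tool y at world yaw"
    R=rot(s["tool_rot"]); o=(R.T@(np.asarray(X)-s["tool_pos"])/.15).round(3)
    if yaw is None: return o
    y=np.arctan2(R[1,1],R[0,1]); d=(yaw-y+np.pi/2)%np.pi-np.pi/2
    return o,round(-d/2/np.pi,4)
E
python3 - <<'E'
from plant import manip
from h import *
s=manip.state(); print(s["tool_pos"],s["joint_pos"].round(2))
w=manip.grab_frame("wrist"); print(w["R"].round(3),w["t"].round(3),w["fx"])
print(manip.search_frame(w,"bottle"))
import pickle; pickle.dump(w,open("w1.pkl","wb"))
print(proj(w,[.485,-.312,.103]),proj(w,[.485,-.312,0]))
cv2.imwrite("pics/w1.png",w["frame"][:,:,::-1])
E
```

```text
[ 0.48897664 -0.2650121   0.2794045 ] [-0.63 -0.14  1.7   0.    1.58 -1.04]
[[ 0.917  0.399 -0.001]
 [ 0.38  -0.873  0.306]
 [ 0.121 -0.281 -0.952]] [-0.343 -0.476  0.303] 290.9941157912208
[{'extent': [279.0, 166.7, 323.0, 222.2], 'confidence': 0.75}]
[300.27744155 207.37601008] [304.41126998 184.82123075]
```

View pics/w1.png

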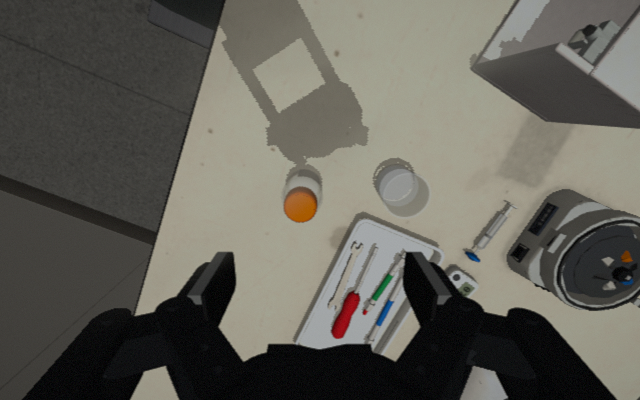

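The wrist view shows the orange cap at about (300,205), the beaker at (396,183) and the tool tray below. I'll refine the cap's position.

Run:
```python
import pickle
from plant import manip
from h import *
w=pickle.load(open("w1.pkl","rb")); a,b=pickle.load(open("ab.pkl","rb"))
c=cap(w,[279,167,323,222]); print(c)
# simulate cap (z .079-.103, r .021) centroid of bbox in each view
from scipy.optimize import least_squares
t=np.linspace(0,6.28,60)
obs=[(a,cap(a,[389,270,413,306])),(b,cap(b,[321,296,342,322])),(w,c)]
def bb(p,X,zt):
    u=np.array([proj(p,[X[0]+.021*np.cos(k),X[1]+.021*np.sin(k),z]) for z in(zt-.024,zt) for k in t]); return np.r_[u.min(0),u.max(0)]
r=lambda X:np.concatenate([bb(p,X,X[2])-np.array(o[:4])-[0,0,1,1] for p,o in obs])
s=least_squares(r,[.485,-.312,.103]); print(s.x,s.fun.round(1))
r3=lambda X:r(X)[8:]; 
s2=least_squares(lambda X:bb(w,X,.103)-np.array(c[:4])-[0,0,1,1],[.485,-.312]); print(s2.x,s2.fun.round(1))
X=s.x
print(shift(manip.state(),[X[0],X[1],.16]),shift(manip.state(),[X[0],X[1],.109]))
```

```text
[np.int64(284), np.int64(192), np.int64(316), np.int64(221), np.float64(300.45688545688546), np.float64(206.4028314028314)]
[ 0.48635529 -0.31516835  0.09971817] [ 0.5 -1.3  1.7  1.2 -0.8 -0.6  1.5  2.  -0.7 -4.8  0.8  3. ]
[ 0.48657709 -0.3151488 ] [-0.9 -4.   0.9  4.1]
[-0.31  -0.155  0.799] [-0.311 -0.155  1.139]
```

Emit:
arm_command:
  moves:
    - [1, [-0.31, -0.155, 0.3], 0]
    - [1, [-0.31, -0.155, 0.6], 0]
    - [1, [-0.31, -0.155, 0.8], 0]
    - [1, [-0.31, -0.155, 0.8], 0]
    - [1, [-0.31, -0.155, 0.8], 0]

```text
time: 4.08
tool_pos: [0.484, -0.3129, 0.1552]
tool_rot: [-0.005, 0.548, 0.837, 0.001]
contact_force: [0.1, 0.1, 0.5]
gripper_width: 1.0
grasp_force: 0.0
```

Emit:
arm_command:
  moves:
    - [1, [0, 0, 0.17], 0]
    - [1, [0, 0, 0.34], 0]
    - [1, [0, 0, 0.34], 0]
    - [-0.3, [0, 0, 0.34], 0]
    - [-0.3, [0, 0, 0.34], 0]
    - [-0.6, [0, 0, 0.34], 0]
    - [-0.6, [0, 0, 0.34], 0]
    - [-0.8, [0, 0, 0.34], 0]
    - [-0.8, [0, 0, 0.34], 0]
    - [-0.8, [0, 0, 0.34], 0]
    - [-0.8, [0, 0, 0.34], 0]

```text
time: 5.0
tool_pos: [0.4861, -0.3162, 0.1091]
tool_rot: [0.0, 0.548, 0.836, 0.0]
contact_force: [-0.7, -0.5, 0.1]
gripper_width: 0.101
grasp_force: 0.0
```

Run:
```python
from plant import manip
from h import *
s=manip.state(); print(s["tool_pos"],s["gripper_width"],manip.tcp_to_tips)
b=manip.grab_frame("side");w=manip.grab_frame("wrist");a=manip.grab_frame("scene")
f=lambda p,c,k:cv2.resize(p["frame"][c[1]:c[3],c[0]:c[2]],(k,300),interpolation=cv2.INTER_CUBIC)
im=np.vstack([np.hstack([f(b,(270,250,390,340),400),f(a,(340,220,460,310),400)]),np.hstack([f(w,(0,0,640,400),480),f(w,(220,200,420,400),300)])[:,:800] if 0 else np.hstack([f(w,(0,0,640,400),480),f(w,(220,200,430,400),320)])])
cv2.imwrite("pics/m1.png",im[:,:,::-1])
```

```text
[ 0.48605181 -0.31616218  0.10913662] 0.10127550091309903 0.025
```

View pics/m1.png

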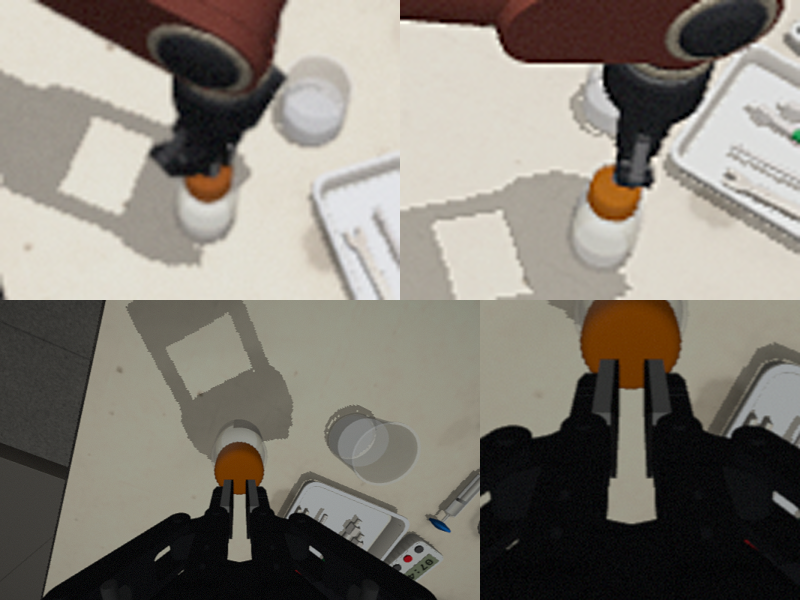

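The composite shows the fingers shut beside the cap, not round it. In the wrist view the cap is ahead of the fingers, up in the image (+tool x). I'll check where the tips project against the cap.

Run:
```python
from plant import manip
from h import *
from scipy.optimize import least_squares
s=manip.state(); X=s["tool_pos"]; R=rot(s["tool_rot"])
w=manip.grab_frame("wrist");a=manip.grab_frame("scene");b=manip.grab_frame("side")
tip=X+R@[0,0,.025]
for n,p in (("w",w),("a",a),("b",b)): print(n,"tip",proj(p,tip).round(1),"tcp",proj(p,X).round(1))
print("camera",-w["R"].T@w["t"]-X, "in tool",R.T@(-w["R"].T@w["t"]-X))
def mask(p,l,t,r,bt):
    h=cv2.cvtColor(p["frame"],cv2.COLOR_RGB2HSV); m=(h[...,0]>4)&(h[...,0]<20)&(h[...,1]>150); y,x=np.nonzero(m[t:bt,l:r]); return x.min()+l,y.min()+t,x.max()+l,y.max()+t
print("w",mask(w,200,100,440,300),"a",mask(a,370,250,430,310),"b",mask(b,310,280,350,330))
for z in(.06,.08,.1): print(z,atz(w,(320,220),z))
```

```text
w tip [318.4 225.4] tcp [318.3 242.4]
a tip [405.1 278.9] tcp [406.5 274.2]
b tip [332.7 304.1] tcp [333.  300.4]
camera [-0.03046306  0.07117882  0.15423229] in tool [ 0.0774608   0.00038901 -0.15421315]
w (np.int64(227), np.int64(190), np.int64(387), np.int64(299)) a (np.int64(396), np.int64(270), np.int64(411), np.int64(285)) b (np.int64(326), np.int64(299), np.int64(338), np.int64(309))
0.06 [ 0.48932348 -0.32104563  0.06      ]
0.08 [ 0.48599107 -0.31355002  0.08      ]
0.1 [ 0.48265865 -0.3060544   0.1       ]
```

Run:
```python
from plant import manip
from h import *
s=manip.state(); X=s["tool_pos"]; R=rot(s["tool_rot"])
w=manip.grab_frame("wrist");a=manip.grab_frame("scene");b=manip.grab_frame("side")
def f(p,c,k):
    im=cv2.resize(p["frame"][c[1]:c[3],c[0]:c[2]],None,fx=k,fy=k,interpolation=cv2.INTER_CUBIC)
    for z,col in((.025,(0,255,0)),(0,(0,0,255))):
        for dx in(-.011,.011):
            u=(proj(p,X+R@[dx,0,z])-c[:2]+.5)*k; cv2.drawMarker(im,tuple(int(v) for v in u),col,0,12,1)
    return im
im=np.hstack([f(w,(270,180,370,300),4),np.vstack([f(a,(380,252,430,302),6)[:240],f(b,(308,280,358,330),6)[:240]])])
cv2.imwrite("pics/m2.png",im[:,:,::-1])
```

```text
(no output)
```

View pics/m2.png

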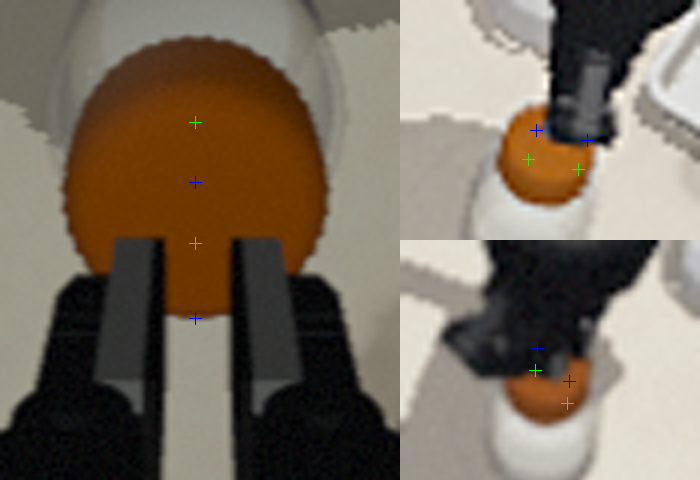

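The overlay puts the finger ends 10–20 mm higher than nominal, near TCP level, and a bit to −x. So the fingers closed above the cap. I'll open, shift +x by 12 mm, go about 21 mm lower and close again.

Emit:
arm_command:
  moves:
    - [1, [0, 0, -0.1], 0]
    - [1, [0, 0, -0.1], 0]
    - [1, [0, 0, -0.1], 0]
    - [1, [0.08, 0, -0.1], 0]
    - [1, [0.08, 0, -0.1], 0]
    - [1, [0.08, 0, -0.1], 0]
    - [1, [0.08, 0, 0.05], 0]
    - [1, [0.08, 0, 0.14], 0]
    - [1, [0.08, 0, 0.14], 0]

```text
time: 6.2
tool_pos: [0.4788, -0.303, 0.0836]
tool_rot: [-0.004, 0.548, 0.836, 0.0]
contact_force: [0.5, 0.2, -0.3]
gripper_width: 1.003
grasp_force: 0.0
```

Emit:
arm_command:
  moves:
    - [0.4, [0, 0, 0], 0]
    - [0.2, [0, 0, 0], 0]
    - [0, [0, 0, 0], 0]
    - [-0.2, [0, 0, 0], 0]
    - [-0.2, [0, 0, 0], 0]
    - [-0.2, [0, 0, 0], 0]
    - [-0.2, [0, 0, 0], 0]

```text
time: 6.78
tool_pos: [0.4828, -0.3061, 0.0908]
tool_rot: [0.002, 0.548, 0.836, 0.0]
contact_force: [-0.6, 0.6, 6.4]
gripper_width: 0.401
grasp_force: 3.0
```

The fingers came down on the cap top again: 6 N upward at width 0.40. So the real tips sit higher than nominal relative to the cap. I'll open, go lower and close gradually.

Emit:
arm_command:
  moves:
    - [1, [0, 0, -0.05], 0]
    - [1, [0, 0, -0.05], 0]
    - [1, [0, 0, -0.05], 0]
    - [1, [0, 0, -0.05], 0]
    - [1, [0, 0, 0], 0]
    - [1, [0, 0, 0.06], 0]
    - [1, [0, 0, 0.1], 0]
    - [1, [0, 0, 0.1], 0]
    - [1, [0, 0, 0.1], 0]

```text
time: 7.53
tool_pos: [0.4806, -0.3045, 0.0716]
tool_rot: [-0.001, 0.548, 0.836, 0.0]
contact_force: [-1.0, 0.1, -0.3]
gripper_width: 1.001
grasp_force: 0.0
```

Emit:
arm_command:
  moves:
    - [0.4, [0, 0, 0], 0]
    - [0.2, [0, 0, 0], 0]
    - [0.2, [0, 0, 0], 0]
    - [0.1, [0, 0, 0], 0]
    - [0, [0, 0, 0], 0]
    - [0, [0, 0, 0], 0]
    - [0, [0, 0, 0], 0]

```text
time: 8.12
tool_pos: [0.4813, -0.3051, 0.0731]
tool_rot: [0.0, 0.548, 0.836, -0.0]
contact_force: [1.0, 0.2, 0.1]
gripper_width: 0.503
grasp_force: 0.0
```

Run:
```python
from plant import manip
from h import *
s=manip.state(); print(s["tool_pos"],s["contact_force"],s["grasp_force"],s["gripper_width"])
w=manip.grab_frame("wrist");a=manip.grab_frame("scene")
im=np.hstack([w["frame"][100:400,120:520],cv2.resize(a["frame"][240:315,360:460],None,fx=4,fy=4)])
cv2.imwrite("pics/m3.png",im[:,:,::-1])
```

```text
[ 0.48131291 -0.30513861  0.07310936] [0.99172421 0.21636527 0.07307093] 0.0 0.5027690901422698
```

View pics/m3.png

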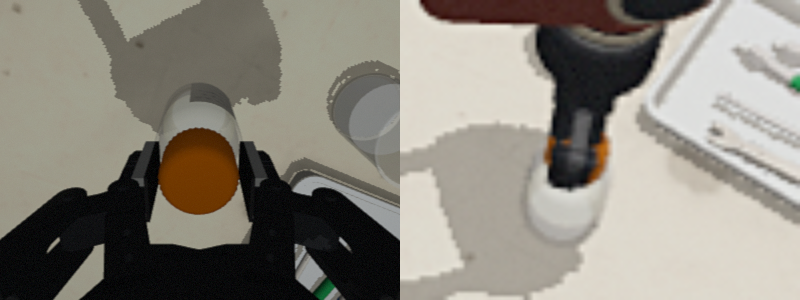

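The wrist view now shows the pads on either side of the cap (crop columns 155 and 245), at cap width. I'll close and lift.

Emit:
arm_command:
  moves:
    - [-0.3, [0, 0, 0], 0]
    - [-0.3, [0, 0, 0], 0]
    - [-0.3, [0, 0, 0], 0]
    - [-0.3, [0, 0, 0], 0]

```text
time: 8.55
tool_pos: [0.4815, -0.3053, 0.0735]
tool_rot: [0.0, 0.548, 0.836, -0.0]
contact_force: [-0.6, 0.2, 2.8]
gripper_width: 0.466
grasp_force: 60.6
```

Emit:
arm_command:
  moves:
    - [-0.3, [0, 0, -0.1], 0]
    - [-0.3, [0, 0, -0.25], 0]
    - [-0.3, [0, 0, -0.4], 0]
    - [-0.3, [0, 0, -0.5], 0]
    - [-0.3, [0, 0, -0.5], 0]

```text
time: 8.97
tool_pos: [0.4829, -0.3064, 0.1516]
tool_rot: [0.003, 0.548, 0.836, -0.0]
contact_force: [1.0, -0.9, -1.5]
gripper_width: 0.462
grasp_force: 60.6
```

Run:
```python
from plant import manip
from h import *
s=manip.state(); print(s["tool_pos"],s["contact_force"],s["grasp_force"],s["gripper_width"])
w=manip.grab_frame("wrist");a=manip.grab_frame("scene");b=manip.grab_frame("side")
for p,n in((w,"w"),(a,"a"),(b,"b")): print(n,manip.search_frame(p,"bottle")[:2])
im=np.hstack([w["frame"][100:400,120:520],cv2.resize(a["frame"][215:315,355:455],None,fx=3,fy=3)])
im=np.vstack([im,np.hstack([cv2.resize(b["frame"][240:340,270:370],None,fx=3,fy=3),np.zeros((300,400,3),np.uint8)])])
cv2.imwrite("pics/m4.png",im[:,:,::-1])
```

```text
[ 0.48291086 -0.30638417  0.15155402] [ 0.98082343 -0.86727153 -1.48846463] 60.64715266227722 0.46241602373370116
w [{'extent': [275.1, 181.8, 360.8, 315.1], 'confidence': 0.61}]
a [{'extent': [287.2, 127.9, 388.2, 229.0], 'confidence': 0.67}, {'extent': [393.6, 261.6, 417.3, 285.6], 'confidence': 0.65}]
b [{'extent': [322.4, 283.9, 345.3, 313.6], 'confidence': 0.7}]
```

View pics/m4.png

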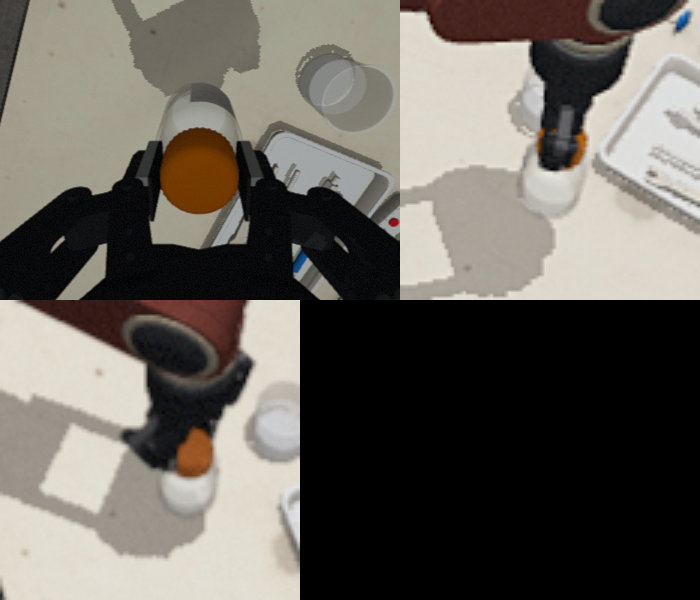

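The bottle is gripped at the cap and lifted (grip 60 N). The fingers sit about 9 mm to tool −x and about 30 mm shorter than nominal. Now I'll carry it above the bin.

Emit:
arm_command:
  moves:
    - [-0.3, [0, 0, -0.27], 0]
    - [-0.3, [0, 0, -0.54], 0]
    - [-0.3, [0.1, 0.08, -0.78], 0]
    - [-0.3, [0.3, 0.25, -0.78], 0]
    - [-0.3, [0.5, 0.41, -0.78], 0]
    - [-0.3, [0.7, 0.57, -0.78], 0]
    - [-0.3, [0.98, 0.81, -0.78], 0]
    - [-0.3, [0.98, 0.81, -0.78], 0]

```text
time: 9.93
tool_pos: [0.5345, -0.1172, 0.2637]
tool_rot: [-0.001, 0.547, 0.837, 0.001]
contact_force: [0.4, -0.9, -0.6]
gripper_width: 0.461
grasp_force: 61.1
```

Emit:
arm_command:
  moves:
    - [-0.3, [0.2, 0.17, 0], 0]
    - [-0.3, [0.4, 0.33, 0], 0]
    - [-0.3, [0.6, 0.5, 0], 0]
    - [-0.3, [0.8, 0.66, 0], 0]
    - [-0.3, [0.98, 0.81, 0], 0]
    - [-0.3, [0.98, 0.81, 0], 0]
    - [-0.3, [0.98, 0.81, 0], 0]

```text
time: 10.52
tool_pos: [0.5866, 0.0631, 0.2633]
tool_rot: [-0.001, 0.547, 0.837, -0.001]
contact_force: [-0.7, -0.4, -1.5]
gripper_width: 0.466
grasp_force: 61.3
```

Run:
```python
from plant import manip
from h import *
from scipy.optimize import least_squares
s=manip.state(); T=s["tool_pos"];print(T,s["contact_force"],s["grasp_force"],s["gripper_width"])
w=manip.grab_frame("wrist");a=manip.grab_frame("scene");b=manip.grab_frame("side")
q=np.load("q.npy")
B=T+[.004,-.008,-.0735]
for p,n in((w,"w"),(a,"a"),(b,"b")):
    print(n,"pred base",proj(p,B).round(1),"cap top",proj(p,B+[0,0,.103]).round(1),"bin",proj(p,door(q,.088,-.05,.026)).round(1))
    h=cv2.cvtColor(p["frame"],cv2.COLOR_RGB2HSV); m=((h[...,0]>4)&(h[...,0]<20)&(h[...,1]>150)).astype(np.uint8)
    c0=proj(p,B+[0,0,.09]); L,S,st,ce=cv2.connectedComponentsWithStats(m)[0:4]
    for i in range(1,L):
        if st[i][4]>25 and np.hypot(*(ce[i]-c0))<50: print("  orange",st[i],ce[i].round(1))
import pickle; pickle.dump((w,a,b),open("over.pkl","wb"))
im=np.hstack([cv2.resize(a["frame"][100:240,260:400],(400,400)),cv2.resize(b["frame"][120:240,270:390],(400,400))])
cv2.imwrite("pics/m5.png",im[:,:,::-1])
```

```text
[0.58664937 0.06312558 0.26329204] [-0.68348919 -0.41861767 -1.5440636 ] 61.324825286865234 0.46627393770810194
w pred base [319.3 212.2] cap top [319.  285.4] bin [320.3 170.2]
  orange [ 279  228   81   86 5419] [319.  271.2]
a pred base [316.5 166.1] cap top [316.9 140.5] bin [316.2 201.1]
  orange [290 105  12   6  27] [295.7 107.8]
  orange [317 136   7  16  96] [319.7 143.9]
b pred base [326.4 174.2] cap top [327.3 152. ] bin [325.5 204.6]
  orange [323 148  11  15 133] [328.3 154.9]
```

Emit:
arm_command:
  moves:
    - [-0.3, [0, 0.01, 0.15], 0]
    - [-0.3, [0, 0.01, 0.3], 0]
    - [-0.3, [0, 0.01, 0.45], 0]
    - [-0.3, [0, 0.01, 0.6], 0]
    - [-0.3, [0, 0.01, 0.72], 0]
    - [-0.3, [0, 0.01, 0.82], 0]
    - [-0.3, [0, 0.01, 0.82], 0]
    - [-0.3, [0, 0.01, 0.82], 0]

```text
time: 11.33
tool_pos: [0.5876, 0.0608, 0.141]
tool_rot: [-0.001, 0.549, 0.836, -0.001]
contact_force: [0.3, 0.4, -0.8]
gripper_width: 0.462
grasp_force: 61.4
```

Run:
```python
from plant import manip
from h import *
s=manip.state(); T=s["tool_pos"];print(T,s["contact_force"],s["gripper_width"])
w=manip.grab_frame("wrist");a=manip.grab_frame("scene");b=manip.grab_frame("side")
q=np.load("q.npy"); 
import pickle; pickle.dump((w,a,b),open("over2.pkl","wb"))
B=T+[.004,-.008,-.0735]; t=np.linspace(0,2*np.pi,41)
def dr(p,c,k):
    im=cv2.resize(p["frame"][c[1]:c[3],c[0]:c[2]],None,fx=k,fy=k,interpolation=cv2.INTER_CUBIC)
    U=lambda L:np.array([(proj(p,X)-c[:2]+.5)*k for X in L]).astype(np.int32)
    for r in(.035,.038): cv2.polylines(im,[U([door(q,.088+i*r,-.05+j*r,.056) for i,j in((-1,-1),(-1,1),(1,1),(1,-1))])],True,(0,255,0),1)
    cv2.polylines(im,[U([door(q,.001,0,.154),door(q,.198,0,.154),door(q,.198,-.012,.154),door(q,.001,-.012,.154)])],True,(0,255,255),1)
    for z,r in((0,.028),(.103,.021)): cv2.polylines(im,[U([B+[r*np.cos(v),r*np.sin(v),z] for v in t])],True,(255,0,0),1)
    return im
im=np.hstack([dr(w,(220,100,420,400),2),np.vstack([dr(a,(265,130,365,230),3),dr(b,(275,135,375,235),3)])])
cv2.imwrite("pics/m6.png",im[:,:,::-1])
```

```text
[0.58756445 0.06077522 0.14104401] [ 0.33888597  0.38801424 -0.80478192] 0.46230091017753705
```

View pics/m6.png

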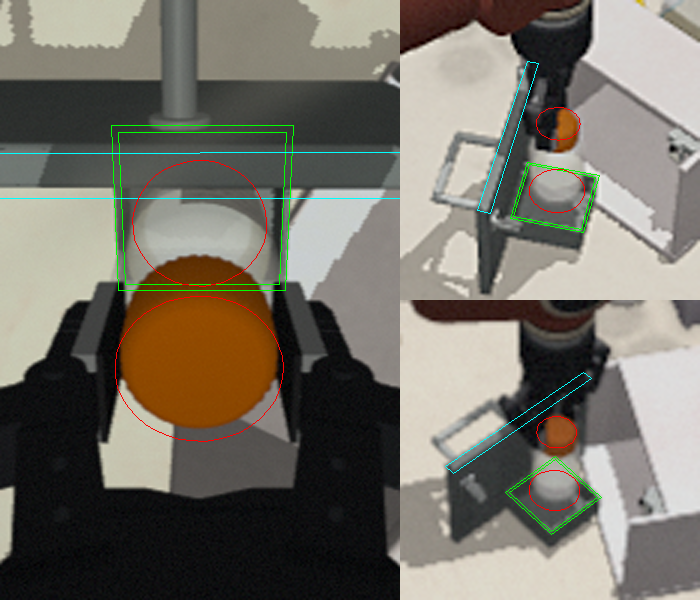

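The overlay shows the bottle base centred over the bin in all three views: the base circle is at (557,190) scene and (555,490) side, inside the green bin outline. I'll lower it slowly.

Emit:
arm_command:
  moves:
    - [-0.3, [0.01, 0, 0.06], 0]
    - [-0.3, [0.01, 0, 0.12], 0]
    - [-0.3, [0.01, 0, 0.17], 0]
    - [-0.3, [0.01, 0, 0.21], 0]
    - [-0.3, [0.01, 0, 0.235], 0]
    - [-0.3, [0.01, 0, 0.25], 0]
    - [-0.3, [0.01, 0, 0.25], 0]

```text
time: 12.07
tool_pos: [0.5873, 0.0634, 0.1035]
tool_rot: [-0.001, 0.548, 0.836, -0.0]
contact_force: [0.0, 0.1, -1.7]
gripper_width: 0.463
grasp_force: 61.4
```

Emit:
arm_command:
  moves:
    - [-0.3, [0, 0, 0.012], 0]
    - [-0.3, [0, 0, 0.022], 0]
    - [-0.3, [0, 0, 0.03], 0]
    - [-0.3, [0, 0, 0.03], 0]

```text
time: 12.4
tool_pos: [0.5878, 0.0633, 0.0999]
tool_rot: [-0.0, 0.548, 0.836, 0.0]
contact_force: [-0.3, 0.8, -1.6]
gripper_width: 0.462
grasp_force: 61.4
```

Emit:
arm_command:
  moves:
    - [-0.3, [0, 0, 0.01], 0]
    - [-0.3, [0, 0, 0.02], 0]
    - [-0.3, [0, 0, 0.02], 0]

```text
time: 12.65
tool_pos: [0.589, 0.0629, 0.0993]
tool_rot: [0.001, 0.548, 0.836, 0.0]
contact_force: [-1.2, -1.5, 6.3]
gripper_width: 0.458
grasp_force: 62.2
```

The bottle is on the floor (6 N at the expected height). I'll release it and go straight up.

Emit:
arm_command:
  moves:
    - [0, [0, 0, -0.015], 0]
    - [0.2, [0, 0, -0.015], 0]
    - [0.4, [0, 0, -0.015], 0]
    - [0.4, [0, 0, -0.015], 0]
    - [0.4, [0, 0, -0.015], 0]
    - [0.4, [0, 0, -0.1], 0]
    - [0.4, [0, 0, -0.3], 0]
    - [0.4, [0, 0, -0.55], 0]
    - [0.4, [0, 0, -0.8], 0]
    - [0.4, [0, 0, -0.9], 0]
    - [0.4, [0, 0, -0.9], 0]

```text
time: 13.57
tool_pos: [0.5908, 0.0634, 0.2398]
tool_rot: [0.005, 0.548, 0.836, 0.003]
contact_force: [0.8, 0.1, 1.2]
gripper_width: 0.7
grasp_force: 0.0
```

Run:
```python
from plant import manip
from h import *
s=manip.state(); T=s["tool_pos"];print(T,s["contact_force"],s["gripper_width"],s["joint_pos"].round(2))
q=np.load("q.npy")
w=manip.grab_frame("wrist");a=manip.grab_frame("scene");b=manip.grab_frame("side")
X=door(q,.088,-.05,.026)
for p,n in((w,"w"),(a,"a"),(b,"b")):
    h=cv2.cvtColor(p["frame"],cv2.COLOR_RGB2HSV); m=((h[...,0]>4)&(h[...,0]<20)&(h[...,1]>150)).astype(np.uint8)
    c0=proj(p,X+[0,0,.095]); L,S,st,ce=cv2.connectedComponentsWithStats(m)
    print(n,c0.round(1),[(st[i],ce[i].round(1)) for i in range(1,L) if st[i][4]>25 and np.hypot(*(ce[i]-c0))<60])
print("yaw normal",q[2],"door dir",(door(q,1,0,0)-door(q,0,0,0)).round(3),"out",(door(q,0,1,0)-door(q,0,0,0)).round(3))
for a_ in (1.04,.8,.5,.3,.15,.05,0,-.1): print(a_,"face@135",door(q,.135,0,.13,a_).round(3)[:2],"gapmid",door(q,.135,.02,.13,a_).round(3)[:2],"bar in",door(q,.135,.040,.13,a_).round(3)[:2])
```

```text
[0.590839   0.06335918 0.23984137] [0.83145895 0.09982609 1.22354839] 0.7000383671893655 [-0.02 -0.04  1.67  0.    1.5  -0.43]
w [314.9 194.3] [(array([ 297,  178,   40,   37, 1131], dtype=int32), array([317.2, 196.3]))]
a [316.5 181.4] [(array([310, 176,  13,  14, 157], dtype=int32), array([316.2, 182.4]))]
b [326.2 187.6] [(array([321, 182,  12,  13, 134], dtype=int32), array([326.6, 187.9]))]
yaw normal -0.11986060145654164 door dir [-0.917 -0.398  0.   ] out [-0.398  0.917  0.   ]
1.04 face@135 [0.529 0.082] gapmid [0.521 0.1  ] bar in [0.513 0.119]
0.8 face@135 [0.545 0.054] gapmid [0.533 0.07 ] bar in [0.521 0.086]
0.5 face@135 [0.574 0.026] gapmid [0.558 0.038] bar in [0.542 0.049]
0.3 face@135 [0.598 0.013] gapmid [0.579 0.021] bar in [0.561 0.029]
0.15 face@135 [0.617 0.006] gapmid [0.597 0.011] bar in [0.578 0.017]
0.05 face@135 [0.63  0.003] gapmid [0.61  0.006] bar in [0.59 0.01]
0 face@135 [0.636 0.002] gapmid [0.617 0.004] bar in [0.597 0.007]
-0.1 face@135 [0.65  0.001] gapmid [0.63  0.001] bar in [0.61  0.002]
```

The bottle stands in the bin: the cap centroids match the prediction within about 1–2 px in all views. Next I'll shut the fingers and put them down in the handle gap.

Emit:
arm_command:
  moves:
    - [-1, [0.12, -0.08, 0], 0]
    - [-1, [0.24, -0.17, 0], 0]
    - [-1, [0.36, -0.25, 0], 0]
    - [-1, [0.47, -0.33, 0], 0]
    - [-1, [0.47, -0.33, 0], 0]
    - [-1, [0.47, -0.33, 0.2], 0]
    - [-1, [0.47, -0.33, 0.35], 0]
    - [-1, [0.47, -0.33, 0.45], 0]
    - [-1, [0.47, -0.33, 0.45], 0]

```text
time: 14.47
tool_pos: [0.5107, 0.1078, 0.1581]
tool_rot: [-0.004, 0.548, 0.836, -0.003]
contact_force: [-0.4, -0.1, -0.0]
gripper_width: 0.003
grasp_force: 0.0
```

Run:
```python
from plant import manip
from h import *
s=manip.state(); T=s["tool_pos"];R=rot(s["tool_rot"]);print(T,s["contact_force"],s["gripper_width"])
q=np.load("q.npy")
# express TCP in door frame
c=door(q,0,0,0);u=door(q,1,0,0)-c;n=door(q,0,1,0)-c
print("d",(T-c)[:2]@u[:2],"out",(T-c)[:2]@n[:2])
w=manip.grab_frame("wrist"); g=cv2.cvtColor(w["frame"],cv2.COLOR_RGB2GRAY)
for nm,X in (("bar far",door(q,.135,.05,.135)),("bar near",door(q,.135,.04,.135)),("panel out",door(q,.135,0,.154)),("panel in",door(q,.135,-.012,.154)),("tip+",T+R@[.011,0,0])): print(nm,proj(w,X).round(1))
for col in (250,285,300,340,355,390): 
    print(col,g[150:400:5,col].tolist())
```

```text
[0.51069135 0.10778448 0.15807732] [-0.42012675 -0.12155436 -0.03374541] 0.0033170349198071037
d 0.1413847989305856 out 0.030600779801392437
bar far [328.8 198.8]
bar near [328.6 213.4]
panel out [328.6 283.5]
panel in [328.4 299.6]
tip+ [318.4 225.1]
250 [188, 126, 126, 125, 128, 189, 187, 188, 188, 185, 186, 184, 184, 183, 183, 182, 184, 188, 188, 140, 43, 46, 46, 45, 44, 44, 46, 9, 14, 17, 13, 20, 15, 21, 21, 25, 23, 22, 22, 24, 11, 19, 15, 14, 13, 7, 14, 16, 18, 14]
285 [126, 126, 127, 127, 126, 127, 127, 130, 127, 106, 105, 114, 68, 52, 45, 44, 44, 40, 41, 42, 42, 44, 46, 44, 44, 43, 37, 12, 10, 12, 15, 17, 8, 10, 8, 12, 20, 14, 16, 13, 9, 16, 16, 15, 17, 11, 10, 16, 11, 12]
300 [127, 128, 127, 127, 129, 128, 128, 127, 127, 102, 102, 109, 62, 43, 44, 40, 43, 43, 42, 42, 9, 16, 11, 15, 15, 8, 15, 23, 12, 10, 11, 9, 9, 15, 15, 10, 8, 16, 14, 11, 14, 13, 13, 11, 15, 17, 12, 12, 6, 11]
340 [128, 130, 129, 128, 127, 126, 128, 133, 125, 96, 99, 105, 58, 44, 42, 44, 43, 42, 41, 43, 11, 11, 13, 12, 13, 14, 14, 27, 15, 17, 15, 8, 10, 11, 13, 12, 10, 16, 13, 15, 15, 12, 9, 12, 4, 18, 14, 7, 13, 10]
355 [133, 129, 129, 129, 127, 188, 190, 190, 164, 83, 98, 104, 53, 42, 41, 44, 43, 44, 45, 42, 45, 42, 44, 43, 41, 43, 45, 37, 14, 6, 18, 13, 12, 7, 13, 10, 19, 13, 13, 10, 11, 14, 9, 8, 17, 8, 12, 12, 12, 10]
390 [186, 187, 188, 190, 189, 189, 187, 187, 188, 86, 97, 105, 106, 107, 106, 102, 103, 157, 156, 153, 152, 147, 146, 93, 44, 44, 43, 12, 16, 23, 19, 16, 19, 16, 23, 22, 20, 18, 22, 20, 9, 17, 9, 14, 14, 9, 10, 12, 14, 13]
```

Run:
```python
from plant import manip
from h import *
w=manip.grab_frame("wrist"); g=cv2.cvtColor(w["frame"],cv2.COLOR_RGB2GRAY)
for r in range(180,304,4): print(r,"".join("%3d"%min(99,v//2) for v in g[r,204:440:6]))
```

```text
180  91 92 94 95 94 94 93 93 92 93 94 89 63 64 64 63 64 63 64 64 64 62 63 92 93 93 63 95 94 94 93 93 94 95 94 94 94 93 92 94
184  92 93 93 93 93 94 93 94 93 93 94 91 78 64 64 64 64 63 63 64 63 62 65 93 94 93 64 95 95 93 93 94 94 94 94 94 93 94 94 93
188  92 94 88 93 94 94 94 93 93 93 93 91 90 66 64 64 64 63 63 64 63 63 64 94 94 93 63 92 95 94 94 94 95 94 94 93 94 94 94 94
192  94 93 92 93 93 93 93 92 93 93 93 65 64 64 64 62 63 63 63 62 63 63 63 63 61 63 64 62 63 62 61 63 63 62 62 62 62 62 62 62
196  93 94 94 93 94 93 93 92 93 93 49 50 49 49 48 47 46 45 45 45 43 44 44 44 44 43 44 43 44 44 45 42 63 63 62 64 63 63 63 61
200  92 94 94 93 93 94 93 93 93 91 57 60 58 59 57 59 58 58 57 58 58 58 58 58 58 58 58 59 57 57 57 51 63 63 63 62 63 62 63 63
204  92 94 93 93 93 92 94 92 91 90 58 57 55 54 54 53 51 50 51 51 50 50 51 50 51 50 50 50 49 49 49 50 63 63 62 62 62 62 62 62
208  92 94 93 91 93 91 92 91 91 90 56 52 40 39 36 31 31 30 29 30 29 27 27 29 28 27 28 28 27 27 47 49 27 24 24 25 25 25 25 25
212  93 94 93 92 91 93 93 92 91 89 56 51 31 29 27 24 22 20 19 20 21 21 21 22 20 21 21 21 22 25 48 49
[... 2074 characters left out ...]
  7  7  7 15 11 50  8  6  6  8 32 46 47 47 48 47 46 45 47 47 47 47 47 47 48
284  93 92 93 92 93 55 56 35 18 38 55 37 35 35  8 10 10  5  7 12 12  5 11  9  6 13 56 55 56 55 17 25 55 55 55 56 55 54 54 56
288  93 92 93 93 80 55  7  3  7  9 29 56 54  6  6  2  6  6  6 10  6  5  8  7  6  6 49 56 56  7  7  6  6 46 55 56 54 54 55 55
292  93 92 92 94 90  4  5  8  7  6  6 11  7  5  5  5  6  8  7 11  5  4  7  8  7  8  4  7 23  7  7  7  7  7 30 55 55 55 54 54
296  94 92 93 77  6  5  6 11  7  8  4  6  6  4  6  9  5  7  6 11  5  6  6  6  6  5  3  6  8  7  5 12  8  5  5 20 63 64 65 64
300  93 93 52  6  8  6  5  7  7  8  7  7  7  5  6  4  8  8  6 12  6  2  5  7  5  8  7  7  6 10  5  7  7  5  5  7  8 66 63 64
```

The pixel map shows the bar at rows 194–207, the posts at columns 264–276 and 384–396, and the panel's top edge at rows 278–292. The finger tips are at row 240, columns 304–334, inside the gap with clearance both ways. Going down.

Emit:
arm_command:
  moves:
    - [-1, [0, 0.04, 0.05], 0]
    - [-1, [0, 0.04, 0.12], 0]
    - [-1, [0, 0.04, 0.2], 0]
    - [-1, [0, 0.04, 0.28], 0]
    - [-1, [0, 0.04, 0.35], 0]
    - [-1, [0, 0.04, 0.38], 0]
    - [-1, [0, 0.04, 0.38], 0]

```text
time: 15.15
tool_pos: [0.5184, 0.1105, 0.1052]
tool_rot: [-0.002, 0.548, 0.836, -0.001]
contact_force: [0.2, -0.6, 0.4]
gripper_width: -0.0
grasp_force: 0.0
```

```bash
cat > plan.py <<'E'
import sys
from plant import manip
from h import *
q=np.load("q.npy")
def rows(targets):  # list of (a,d,out)
    s=manip.state(); T=s["tool_pos"]; R=rot(s["tool_rot"]); print(T.round(4),s["contact_force"].round(1))
    for a,d,o in targets:
        X=door(q,d,o,T[2],a); n=door(q,0,1,0,a)-door(q,0,0,0,a)   # tool x along n
        x=R[:,0]; dw=np.arctan2(x[0]*n[1]-x[1]*n[0],x[:2]@n[:2])
        print(round(a,3),(R.T@(X-T)/.15).round(3)[:2].tolist(),round(-dw/2/np.pi,4))
E
python3 - <<'E'
from plan import *
rows([(a,.135,.022) for a in (1.041,1.0,.94,.88,.82,.76,.7,.64,.58,.52,.46,.40,.34,.3)])
E
```

```text
[0.5184 0.1105 0.1052] [ 0.2 -0.6  0.4]
1.041 [-0.054, -0.012] -0.0
1.0 [-0.091, -0.017] -0.0066
0.94 [-0.145, -0.022] -0.0161
0.88 [-0.2, -0.023] -0.0257
0.82 [-0.255, -0.022] -0.0352
0.76 [-0.309, -0.017] -0.0448
0.7 [-0.363, -0.009] -0.0543
0.64 [-0.417, 0.003] -0.0639
0.58 [-0.47, 0.017] -0.0734
0.52 [-0.521, 0.035] -0.083
0.46 [-0.572, 0.056] -0.0925
0.4 [-0.621, 0.079] -0.102
0.34 [-0.669, 0.106] -0.1116
0.3 [-0.7, 0.125] -0.118
```

Emit:
arm_command:
  moves:
    - [-1, [-0.03, -0.01, 0], 0]
    - [-1, [-0.054, -0.012, 0], 0]
    - [-1, [-0.07, -0.015, 0], -0.003]
    - [-1, [-0.091, -0.017, 0], -0.0066]
    - [-1, [-0.118, -0.02, 0], -0.0113]
    - [-1, [-0.145, -0.022, 0], -0.0161]
    - [-1, [-0.172, -0.023, 0], -0.0209]
    - [-1, [-0.2, -0.023, 0], -0.0257]
    - [-1, [-0.227, -0.023, 0], -0.0305]
    - [-1, [-0.255, -0.022, 0], -0.0352]
    - [-1, [-0.282, -0.02, 0], -0.04]
    - [-1, [-0.309, -0.017, 0], -0.0448]
    - [-1, [-0.336, -0.013, 0], -0.0495]
    - [-1, [-0.363, -0.009, 0], -0.0543]
    - [-1, [-0.39, -0.003, 0], -0.0591]
    - [-1, [-0.417, 0.003, 0], -0.0639]

```text
time: 16.48
tool_pos: [0.5458, 0.0532, 0.1084]
tool_rot: [0.001, 0.37, 0.929, 0.0]
contact_force: [0.2, 0.9, -0.2]
gripper_width: -0.0
grasp_force: 0.3
```

Run:
```python
from plan import *
s=manip.state()
rows([(a,.135,.022) for a in np.arange(.64,.17,-.03)])
w=manip.grab_frame("wrist"); g=cv2.cvtColor(w["frame"],cv2.COLOR_RGB2GRAY)
for r in list(range(176,212,4))+list(range(228,312,4)): print(r,"".join("%3d"%min(99,v//2) for v in g[r,204:440:8]))
```

```text
[0.5458 0.0532 0.1084] [ 0.2  0.9 -0.2]
0.64 [0.011, -0.009] 0.0004
0.61 [-0.016, -0.013] -0.0044
0.58 [-0.043, -0.017] -0.0092
0.55 [-0.07, -0.019] -0.0139
0.52 [-0.097, -0.021] -0.0187
0.49 [-0.125, -0.021] -0.0235
0.46 [-0.152, -0.021] -0.0283
0.43 [-0.179, -0.021] -0.033
0.4 [-0.207, -0.019] -0.0378
0.37 [-0.234, -0.016] -0.0426
0.34 [-0.261, -0.013] -0.0474
0.31 [-0.288, -0.009] -0.0521
0.28 [-0.315, -0.004] -0.0569
0.25 [-0.342, 0.002] -0.0617
0.22 [-0.368, 0.008] -0.0665
0.19 [-0.395, 0.016] -0.0712
176  95 96 96 96 97 97 96 65 65 64 64 64 63 64 64 63 63 64 65 64 65 65 65 64 96 96 96 96 96 95
180  96 96 95 97 97 96 96 67 65 64 65 64 64 64 64 63 65 64 64 65 64 65 66 63 95 97 97 95 95 95
184  94 96 95 97 96 96 95 71 65 65 65 64 63 64 63 63 63 64 64 65 65 64 63 67 95 97 96 96 95 96
188  95 96 95 96 95 80 96 65 66 65 65 62 62 64 63 63 63 64 63 65 64 95 97 96 95 96 97 95 97 96
192  96 96 96 97 58 56 45 45 46 46 45 43 40 40 40 49 53 64 63 65 66 65 69 69 81 71 96 97 96 96
196  96 96 97 97 74 54 53 52 53 53 52 49 48 46 47 45 43 43 42 40 40 37 36 36 37 40 65 64 64 64
200  96 95 96 95 8
[... 1561 characters left out ...]
 6 22 21 22 30 44 50 44 22 21 23 20
284  22 22 22 47 36 35 15 21 22 22  5  7 10  5 13 12  7 10  7 22 22 22 22 20 80 52 25 22 22 22
288  22 22 22 21 43  7  8  6 22 21  6  5  6  7 11  8  7  8  5  6 22 23  7  6  8 33 42 21 21 24
292  22 22 22 23  4  7  7  8  7  5  6  8  6  8 10  8  7  8 10  7  4 10  4  4  8  7 21 22 23 21
296  22 23 22  7  8 10  6  5  8  6  7  7  6  8 10  8  5  7  6  6  8  5  5 11  6  9  6 23 22 21
300  22 23  5  7  8  7  6  9  5  5  6  7  5  6 11  6  5  7  7  6  5  5  8  7  7  4  8  8 22 22
304  22  5  7  7  9  6  7  9  6  8  6  6  9  5  9  7  6  9  5  6  5  7  8  8  8  9  6  4  8 22
308   6  4  6  5  7  8 11  8  7  1  4  7  5  7 12  8  8  5  5  5  3  6  9  9  4  6  5  5  5 13
```

The bar stays at rows 192–206 and the door is following the fingers, lagging about 0.04 rad. I'll continue to about 0.2 rad.

Emit:
arm_command:
  moves:
    - [-1, [-0.005, -0.011, 0], -0.002]
    - [-1, [-0.022, -0.013, 0], -0.0055]
    - [-1, [-0.043, -0.017, 0], -0.0092]
    - [-1, [-0.07, -0.019, 0], -0.0139]
    - [-1, [-0.097, -0.021, 0], -0.0187]
    - [-1, [-0.125, -0.021, 0], -0.0235]
    - [-1, [-0.152, -0.021, 0], -0.0283]
    - [-1, [-0.179, -0.021, 0], -0.033]
    - [-1, [-0.207, -0.019, 0], -0.0378]
    - [-1, [-0.234, -0.016, 0], -0.0426]
    - [-1, [-0.261, -0.013, 0], -0.0474]
    - [-1, [-0.288, -0.009, 0], -0.0521]
    - [-1, [-0.315, -0.004, 0], -0.0569]
    - [-1, [-0.336, 0.001, 0], -0.0607]
    - [-1, [-0.355, 0.005, 0], -0.064]
    - [-1, [-0.37, 0.009, 0], -0.067]
    - [-1, [-0.38, 0.012, 0], -0.069]
    - [-1, [-0.38, 0.012, 0], -0.069]

```text
time: 18.03
tool_pos: [0.588, 0.0154, 0.1077]
tool_rot: [0.0, 0.162, 0.987, -0.0]
contact_force: [0.0, 1.1, -0.3]
gripper_width: 0.004
grasp_force: 0.0
```

Run:
```python
from plan import *
rows([(a,.135,.022) for a in np.arange(.2,-.21,-.02)])
w=manip.grab_frame("wrist"); g=cv2.cvtColor(w["frame"],cv2.COLOR_RGB2GRAY)
for r in range(184,212,2): print(r,"".join("%3d"%min(99,v//2) for v in g[r,204:440:8]))
b=manip.grab_frame("side"); X=door(q,.088,-.05,.026,.23)
for p in (w,b): 
    h=cv2.cvtColor(p["frame"],cv2.COLOR_RGB2HSV); m=((h[...,0]>4)&(h[...,0]<20)&(h[...,1]>150)).astype(np.uint8)
    c0=proj(p,X+[0,0,.095]); L,S,st,ce=cv2.connectedComponentsWithStats(m)
    print(c0.round(1),[(st[i],ce[i].round(1)) for i in range(1,L) if st[i][4]>8 and np.hypot(*(ce[i]-c0))<60])
```

```text
[0.588  0.0154 0.1077] [ 0.   1.1 -0.3]
0.2 [-0.009, -0.001] -0.0009
0.18 [-0.027, -0.003] -0.0041
0.16 [-0.045, -0.006] -0.0073
0.14 [-0.063, -0.008] -0.0105
0.12 [-0.081, -0.009] -0.0136
0.1 [-0.099, -0.01] -0.0168
0.08 [-0.118, -0.011] -0.02
0.06 [-0.136, -0.012] -0.0232
0.04 [-0.154, -0.012] -0.0264
0.02 [-0.172, -0.011] -0.0296
0.0 [-0.191, -0.011] -0.0327
-0.02 [-0.209, -0.01] -0.0359
-0.04 [-0.227, -0.009] -0.0391
-0.06 [-0.245, -0.007] -0.0423
-0.08 [-0.263, -0.005] -0.0455
-0.1 [-0.281, -0.002] -0.0487
-0.12 [-0.299, 0.001] -0.0518
-0.14 [-0.317, 0.004] -0.055
-0.16 [-0.335, 0.007] -0.0582
-0.18 [-0.353, 0.011] -0.0614
-0.2 [-0.371, 0.015] -0.0646
184  94 94 94 94 95 95 95 95 78 65 64 63 64 63 63 63 63 63 63 63 63 62 64 63 64 63 64 94 94 93
186  94 94 95 94 95 94 95 93 64 64 63 63 64 63 62 63 62 63 63 63 64 63 64 63 63 62 63 95 94 93
188  94 95 94 94 95 93 94 94 67 64 64 64 63 63 63 63 62 63 63 63 63 63 63 64 63 62 63 94 93 93
190  95 95 94 95 95 39 39 45 50 57 63 63 63 63 63 64 63 63 63 63 63 63 63 63 62 63 62 94 94 94
192  94 95 95 94 95 45 44 45 45 44 44 43 46 55 63 64 64
[... 440 characters left out ...]
56 59 59 60 61 61 59 59 58 56 55 52 51 49 49 47 47 46 44 44 44 42 40 62 62
204  94 95 95 94 66 55 55 56 57 56 56 57 59 61 59 59 59 57 55 54 53 50 49 48 49 46 46 44 63 62
206  94 95 95 94 66 55 52 53 53 52 52 51 52 54 55 58 57 60 59 58 57 56 54 52 52 50 49 47 63 62
208  96 94 95 94 65 56 50 50 50 48 48 49 49 50 50 51 52 53 56 56 58 59 58 57 56 55 54 50 63 63
210  95 94 94 94 60 55 51 42 45 46 45 45 45 46 46 48 48 49 50 51 51 52 55 56 56 57 57 51 63 63
[394.4 355.8] [(array([413, 341,  11,   8,  51], dtype=int32), array([418.8, 343.7]))]
[350.7 186.2] [(array([318, 150,   4,   6,  10], dtype=int32), array([319.7, 152.8])), (array([344, 181,  12,  13, 125], dtype=int32), array([349.8, 187. ]))]
```

Emit:
arm_command:
  moves:
    - [-1, [-0.009, -0.001, 0], -0.0016]
    - [-1, [-0.018, -0.002, 0], -0.0032]
    - [-1, [-0.027, -0.002, 0], -0.0048]
    - [-1, [-0.036, -0.003, 0], -0.0064]

```text
time: 18.47
tool_pos: [0.5927, 0.0134, 0.1075]
tool_rot: [-0.0, 0.142, 0.99, -0.0]
contact_force: [-0.2, -0.6, -0.2]
gripper_width: 0.002
grasp_force: 0.2
```

Emit:
arm_command:
  moves:
    - [-1, [-0.009, -0.001, 0], -0.0016]
    - [-1, [-0.018, -0.002, 0], -0.0032]
    - [-1, [-0.027, -0.002, 0], -0.0048]
    - [-1, [-0.036, -0.003, 0], -0.0064]

```text
time: 18.8
tool_pos: [0.5979, 0.0114, 0.1075]
tool_rot: [-0.0, 0.122, 0.993, -0.0]
contact_force: [-0.3, -1.2, 0.5]
gripper_width: 0.001
grasp_force: 0.2
```

Emit:
arm_command:
  moves:
    - [-1, [-0.009, -0.001, 0], -0.0016]
    - [-1, [-0.018, -0.002, 0], -0.0032]

```text
time: 18.97
tool_pos: [0.6004, 0.0104, 0.1075]
tool_rot: [-0.0, 0.112, 0.994, -0.0]
contact_force: [-0.5, 0.3, -0.1]
gripper_width: -0.002
grasp_force: 0.2
```

Emit:
arm_command:
  moves:
    - [-1, [-0.009, -0.001, 0], -0.0016]
    - [-1, [-0.018, -0.002, 0], -0.0032]

```text
time: 19.13
tool_pos: [0.603, 0.0095, 0.1075]
tool_rot: [0.0, 0.102, 0.995, 0.0]
contact_force: [-0.6, -1.0, -0.7]
gripper_width: -0.001
grasp_force: 0.2
```

Emit:
arm_command:
  moves:
    - [-1, [-0.009, -0.001, 0], -0.0016]
    - [-1, [-0.018, -0.002, 0], -0.0032]

```text
time: 19.3
tool_pos: [0.6056, 0.0087, 0.1075]
tool_rot: [0.0, 0.092, 0.996, -0.0]
contact_force: [-0.5, -0.3, -0.1]
gripper_width: -0.004
grasp_force: 0.2
```

Emit:
arm_command:
  moves:
    - [-1, [-0.009, -0.001, 0], -0.0016]
    - [-1, [-0.018, -0.002, 0], -0.0032]

```text
time: 19.47
tool_pos: [0.6082, 0.0079, 0.1075]
tool_rot: [-0.0, 0.082, 0.997, -0.0]
contact_force: [-0.1, -0.2, 0.1]
gripper_width: 0.003
grasp_force: 0.2
```

Emit:
arm_command:
  moves:
    - [-1, [-0.009, -0.001, 0], -0.0016]
    - [-1, [-0.018, -0.002, 0], -0.0032]

```text
time: 19.63
tool_pos: [0.6108, 0.0072, 0.1075]
tool_rot: [0.0, 0.072, 0.997, -0.0]
contact_force: [-1.0, -0.7, -1.1]
gripper_width: 0.003
grasp_force: 0.2
```

Run:
```python
from plan import *
rows([(.03,.135,.03)])
w=manip.grab_frame("wrist"); g=cv2.cvtColor(w["frame"],cv2.COLOR_RGB2GRAY)
for r in range(184,218,2): print(r,"".join("%3d"%min(99,v//2) for v in g[r,220:440:12]))
```

```text
[0.6108 0.0072 0.1075] [-1.  -0.7 -1.1]
0.03 [0.053, -0.008] 0.0009
184  94 94 95 95 94 64 63 63 63 62 62 63 62 63 63 61 62 94 94
186  94 95 93 96 93 64 64 64 63 62 62 63 63 63 62 63 62 95 95
188  95 94 42 66 92 65 64 63 63 62 63 63 62 63 63 63 62 93 94
190  94 94 40 40 43 48 63 63 62 63 63 64 63 63 63 62 63 94 94
192  94 95 46 47 47 47 42 40 54 62 64 64 63 62 63 63 62 94 94
194  93 94 50 50 51 49 47 43 38 36 41 63 63 63 64 63 62 94 94
196  92 95 55 53 53 52 49 47 44 41 38 36 37 54 63 63 63 94 93
198  95 94 60 60 58 54 52 49 47 45 43 41 38 35 35 47 63 94 95
200  95 94 59 62 61 60 57 54 50 48 47 46 44 42 40 37 34 95 94
202  95 95 55 57 59 60 60 59 57 54 51 49 48 47 44 43 41 67 66
204  94 94 55 55 54 54 56 59 61 59 58 56 54 50 48 47 46 63 63
206  95 95 56 51 52 51 52 53 55 56 58 59 57 56 53 51 49 63 63
208  95 93 56 49 49 47 47 48 50 51 52 55 57 58 57 55 53 63 62
210  95 93 56 38 37 43 44 44 46 47 48 51 52 53 56 57 56 63 63
212  94 93 56 37 33 28 25 35 42 43 45 46 48 50 51 52 54 63 63
214  94 93 56 37 32 26 22 22 21 28 39 43 44 45 47 48 50 63 62
216  94 93 56 36 30 24 23 20 20 20 21 23 36 41 44 45 51 39 38
```

Emit:
arm_command:
  moves:
    - [-1, [-0.009, -0.001, 0], -0.0016]
    - [-1, [-0.018, -0.002, 0], -0.0032]

```text
time: 19.85
tool_pos: [0.6134, 0.0065, 0.1075]
tool_rot: [-0.0, 0.062, 0.998, -0.0]
contact_force: [-1.1, -0.1, -0.5]
gripper_width: -0.001
grasp_force: 0.2
```

Emit:
arm_command:
  moves:
    - [-1, [-0.009, -0.001, 0], -0.0016]
    - [-1, [-0.018, -0.002, 0], -0.0032]

```text
time: 20.02
tool_pos: [0.6161, 0.0058, 0.1075]
tool_rot: [0.0, 0.052, 0.999, -0.0]
contact_force: [-0.2, -0.1, -0.1]
gripper_width: 0.001
grasp_force: 0.2
```

Emit:
arm_command:
  moves:
    - [-1, [-0.009, 0, 0], -0.0016]
    - [-1, [-0.018, -0.001, 0], -0.0032]

```text
time: 20.18
tool_pos: [0.6186, 0.0054, 0.1075]
tool_rot: [-0.0, 0.042, 0.999, -0.0]
contact_force: [-1.9, -1.0, 0.9]
gripper_width: -0.004
grasp_force: 0.9
```

Emit:
arm_command:
  moves:
    - [-1, [-0.009, 0, 0], -0.0016]
    - [-1, [-0.018, -0.001, 0], -0.0032]

```text
time: 20.35
tool_pos: [0.6207, 0.0049, 0.1075]
tool_rot: [-0.001, 0.032, 0.999, -0.0]
contact_force: [-3.9, -2.1, 1.9]
gripper_width: 0.0
grasp_force: 1.9
```

The roller is met: the force is rising to about 4 N. Smaller steps from here.

Emit:
arm_command:
  moves:
    - [-1, [-0.009, 0, 0], -0.0016]
    - [-1, [-0.009, 0, 0], -0.0016]

```text
time: 20.52
tool_pos: [0.6226, 0.0046, 0.1074]
tool_rot: [-0.0, 0.027, 1.0, -0.0]
contact_force: [-2.5, -2.0, 1.3]
gripper_width: 0.002
grasp_force: 1.3
```

Emit:
arm_command:
  moves:
    - [-1, [-0.009, 0, 0], -0.0016]
    - [-1, [-0.009, 0, 0], -0.0016]

```text
time: 20.68
tool_pos: [0.6239, 0.0047, 0.1073]
tool_rot: [-0.0, 0.022, 1.0, -0.0]
contact_force: [-4.0, -2.3, 0.5]
gripper_width: -0.0
grasp_force: 1.5
```

Emit:
arm_command:
  moves:
    - [-1, [-0.009, 0, 0], -0.0016]
    - [-1, [-0.009, 0, 0], -0.0016]

```text
time: 20.85
tool_pos: [0.6252, 0.0046, 0.1073]
tool_rot: [-0.0, 0.017, 1.0, -0.0]
contact_force: [-3.5, -2.2, 1.0]
gripper_width: -0.001
grasp_force: 1.7
```

Emit:
arm_command:
  moves:
    - [-1, [-0.006, 0, 0], -0.001]
    - [-1, [-0.006, 0, 0], -0.001]

```text
time: 21.02
tool_pos: [0.6261, 0.0047, 0.1073]
tool_rot: [-0.0, 0.014, 1.0, -0.0]
contact_force: [-2.8, -1.5, 1.4]
gripper_width: 0.002
grasp_force: 1.6
```

Emit:
arm_command:
  moves:
    - [-1, [-0.006, 0, 0], -0.001]
    - [-1, [-0.006, 0, 0], -0.001]

```text
time: 21.18
tool_pos: [0.6278, 0.0052, 0.1075]
tool_rot: [0.001, 0.011, 1.0, 0.0]
contact_force: [0.2, -1.2, -0.8]
gripper_width: 0.001
grasp_force: 0.1
```

Emit:
arm_command:
  moves:
    - [-1, [-0.006, 0, 0], -0.001]
    - [-1, [-0.006, 0, 0], -0.001]

```text
time: 21.35
tool_pos: [0.6289, 0.0052, 0.1079]
tool_rot: [0.001, 0.008, 1.0, 0.0]
contact_force: [0.1, -0.2, -0.3]
gripper_width: 0.001
grasp_force: 0.0
```

It snapped: the force fell to zero at x ≈ 0.628. I'll back off to mid-gap and let the catch hold the door.

Emit:
arm_command:
  moves:
    - [-1, [0.015, 0, 0], 0]
    - [-1, [0.027, 0, 0], 0]
    - [-1, [0.027, 0, 0], 0]
    - [-1, [0.027, 0, 0], 0]
    - [-1, [0.027, 0, 0], 0]
    - [-1, [0.027, 0, 0], 0]
    - [-1, [0.027, 0, 0], 0]
    - [-1, [0.027, 0, 0], 0]
    - [-1, [0.027, 0, 0], 0]
    - [-1, [0.027, 0, 0], 0]
    - [-1, [0.027, 0, 0], 0]
    - [-1, [0.027, 0, 0], 0]

```text
time: 22.35
tool_pos: [0.624, 0.0048, 0.1075]
tool_rot: [0.0, 0.008, 1.0, -0.0]
contact_force: [-0.5, -0.7, 0.9]
gripper_width: -0.001
grasp_force: 0.0
```

Run:
```python
from plan import *
s=manip.state(); print(s["contact_force"])
w=manip.grab_frame("wrist"); g=cv2.cvtColor(w["frame"],cv2.COLOR_RGB2GRAY)
for r in list(range(180,228,2))+list(range(236,250,3)): print(r,"".join("%3d"%min(99,v//2) for v in g[r,220:440:12]))
rows([(a,.135,o) for a,o in((-.07,.038),(-.07,.045),(-.03,.045))])
```

```text
[-0.48387367 -0.71614351  0.86078086]
180  95 94 95 94 93 65 65 64 63 63 62 64 62 62 63 63 62 62 94
182  94 95 94 94 93 66 64 64 64 62 63 63 62 63 63 62 63 61 93
184  95 94 94 94 92 65 64 64 63 63 63 64 63 63 64 63 62 63 94
186  95 94 95 93 92 64 64 64 64 63 64 64 63 64 63 63 63 63 94
188  94 94 94 94 92 65 64 64 62 63 63 64 64 63 63 63 63 66 94
190  94 95 94 68 92 65 64 64 63 63 64 65 62 63 64 63 62 94 94
192  94 94 95 65 92 65 63 64 64 64 64 64 63 62 64 63 63 95 93
194  94 94 94 65 90 64 64 62 63 63 64 62 64 63 63 64 62 94 93
196  94 93 92 65 91 88 64 63 62 62 64 63 64 63 63 63 63 94 94
198  95 93 50 65 68 68 64 63 62 62 64 64 63 62 62 63 63 94 94
200  95 94 37 43 57 64 64 63 61 62 64 63 62 63 63 64 64 94 94
202  95 94 43 43 43 43 56 63 62 63 64 63 63 63 62 63 63 95 93
204  96 64 48 50 48 44 39 35 37 54 63 64 63 63 63 63 63 95 94
206  95 44 51 52 50 47 44 41 38 34 34 38 54 63 63 64 64 94 94
208  95 46 55 53 53 49 47 44 42 42 39 37 35 34 42 53 63 62 93
210  95 48 61 60 57 53 50 49 47 45 44 43 41 40 37 35 58 63 62
212  95 49 60 61 60 59 58 55 52 49 48 46 45 44 43 40 39 63 63
214  95 
[... 161 characters left out ...]
6 56 54 50 54 40
220  94 48 52 45 45 45 47 47 48 50 51 52 54 55 57 57 52 66 61
222  75 49 52 30 29 34 42 44 45 46 47 49 50 51 52 53 51 38 64
224  45 48 51 29 26 22 21 24 35 42 43 44 46 47 49 50 51 20 20
226  45 49 51 29 23 21 20 20 18 21 22 34 42 43 46 46 51 20 20
236  45 46 48 22 22 19 20 19 19 20 19 21 20 20 20 46 48 19 21
239  44 44 48 21 21 20 19 19 18 22 19 21 21 21 19 45 46 21 21
242  42 41 46 22 21 19 18 19 21 30 19 20 21 22 20 46 43 21 21
245  41 41 47 20 19 20 20 18 18 30 19 20 20 19 21 46 36 21 21
248  40 38 48 21 21 20 20 17 16 29 17 20 22 21 21 46 30 19 21
[0.624  0.0049 0.1075] [ 0.1  0.6 -0.7]
-0.07 [0.107, -0.013] 0.0055
-0.07 [0.154, -0.012] 0.0055
-0.03 [0.189, 0.002] 0.0118
```

The door stays shut with the fingers clear for over a second: the bar has shifted about 10 rows away and the force is about 0. Now I'll pull on the bar.

Emit:
arm_command:
  moves:
    - [-1, [0.012, 0, 0], 0.002]
    - [-1, [0.024, 0, 0], 0.004]
    - [-1, [0.036, 0, 0], 0.006]
    - [-1, [0.048, 0, 0], 0.008]

```text
time: 22.73
tool_pos: [0.6165, 0.005, 0.1075]
tool_rot: [-0.0, 0.034, 0.999, -0.0]
contact_force: [-0.3, -0.2, 0.2]
gripper_width: -0.001
grasp_force: 0.0
```

Emit:
arm_command:
  moves:
    - [-1, [0.009, 0, 0], 0.001]
    - [-1, [0.018, 0, 0], 0.001]

```text
time: 22.9
tool_pos: [0.6138, 0.0052, 0.1075]
tool_rot: [-0.0, 0.036, 0.999, -0.0]
contact_force: [0.2, 0.4, 0.0]
gripper_width: 0.003
grasp_force: 0.0
```

Emit:
arm_command:
  moves:
    - [-1, [0.009, 0, 0], 0]
    - [-1, [0.018, 0, 0], 0]

```text
time: 23.07
tool_pos: [0.6118, 0.0053, 0.1077]
tool_rot: [0.001, 0.036, 0.999, 0.0]
contact_force: [3.2, 0.1, -2.1]
gripper_width: 0.0
grasp_force: 2.0
```

Emit:
arm_command:
  moves:
    - [-1, [0.007, 0, 0], 0.001]
    - [-1, [0.014, 0, 0], 0.002]

```text
time: 23.23
tool_pos: [0.6106, 0.0056, 0.1077]
tool_rot: [0.002, 0.043, 0.999, 0.0]
contact_force: [6.2, 2.2, -3.2]
gripper_width: -0.002
grasp_force: 2.5
```

Emit:
arm_command:
  moves:
    - [-1, [0.007, 0, 0], 0.001]
    - [-1, [0.014, 0, 0], 0.002]

```text
time: 23.4
tool_pos: [0.6069, 0.0057, 0.1075]
tool_rot: [-0.0, 0.049, 0.999, -0.0]
contact_force: [-0.3, -0.3, 0.3]
gripper_width: 0.001
grasp_force: 0.0
```

Emit:
arm_command:
  moves:
    - [-1, [0.007, 0, 0], 0.001]
    - [-1, [0.014, 0, 0], 0.002]

```text
time: 23.57
tool_pos: [0.6047, 0.0058, 0.1074]
tool_rot: [-0.0, 0.055, 0.998, -0.0]
contact_force: [-0.3, -0.1, -1.1]
gripper_width: -0.0
grasp_force: 0.0
```

The door pulled through the catch at about 6 N and is now free. I'll plan the opening arc.

Run:
```python
from plan import *
from scipy.optimize import least_squares
T=manip.state()["tool_pos"]
f=lambda v:(door(q,v[0],.047,0,v[1])-T)[:2]
v=least_squares(f,[.135,0.]).x; print(v)
rows([(a,.135,.047) for a in np.r_[v[1]+.02,np.arange(.04,.85,.06)]])
```

```text
[ 0.13056099 -0.11295915]
[0.6047 0.0058 0.1074] [-0.3 -0.1 -1.1]
-0.093 [0.015, -0.025] -0.0133
0.04 [0.136, 0.015] 0.0079
0.1 [0.188, 0.038] 0.0174
0.16 [0.239, 0.064] 0.027
0.22 [0.288, 0.093] 0.0365
0.28 [0.335, 0.125] 0.0461
0.34 [0.381, 0.16] 0.0556
0.4 [0.424, 0.197] 0.0652
0.46 [0.465, 0.237] 0.0747
0.52 [0.503, 0.28] 0.0843
0.58 [0.539, 0.324] 0.0938
0.64 [0.572, 0.371] 0.1034
0.7 [0.602, 0.419] 0.1129
0.76 [0.63, 0.47] 0.1225
0.82 [0.654, 0.521] 0.132
```

Emit:
arm_command:
  moves:
    - [-1, [0.02, -0.01, 0], 0]
    - [-1, [0.05, -0.008, 0], 0.001]
    - [-1, [0.09, 0, 0], 0.003]
    - [-1, [0.136, 0.015, 0], 0.0079]
    - [-1, [0.188, 0.038, 0], 0.0174]
    - [-1, [0.239, 0.064, 0], 0.027]
    - [-1, [0.288, 0.093, 0], 0.0365]
    - [-1, [0.335, 0.125, 0], 0.0461]
    - [-1, [0.381, 0.16, 0], 0.0556]
    - [-1, [0.424, 0.197, 0], 0.0652]
    - [-1, [0.465, 0.237, 0], 0.0747]
    - [-1, [0.503, 0.28, 0], 0.0843]
    - [-1, [0.539, 0.324, 0], 0.0938]
    - [-1, [0.572, 0.371, 0], 0.1034]
    - [-1, [0.59, 0.4, 0], 0.109]
    - [-1, [0.602, 0.419, 0], 0.1129]

```text
time: 24.9
tool_pos: [0.5212, 0.0786, 0.1074]
tool_rot: [-0.0, 0.399, 0.917, -0.0]
contact_force: [0.6, 0.2, -0.7]
gripper_width: -0.001
grasp_force: 0.2
```

Run:
```python
from plan import *
rows([(a,.135,.047) for a in np.arange(.70,1.35,.05)])
w=manip.grab_frame("wrist"); g=cv2.cvtColor(w["frame"],cv2.COLOR_RGB2GRAY)
for r in list(range(184,250,4)): print(r,"".join("%3d"%min(99,v//2) for v in g[r,220:440:12]))
```

```text
[0.5212 0.0786 0.1074] [ 0.6  0.2 -0.7]
0.7 [-0.004, 0.001] -0.0002
0.75 [0.04, 0.018] 0.0078
0.8 [0.084, 0.037] 0.0158
0.85 [0.127, 0.058] 0.0237
0.9 [0.168, 0.082] 0.0317
0.95 [0.209, 0.107] 0.0396
1.0 [0.248, 0.134] 0.0476
1.05 [0.286, 0.163] 0.0555
1.1 [0.322, 0.194] 0.0635
1.15 [0.356, 0.227] 0.0715
1.2 [0.389, 0.261] 0.0794
1.25 [0.42, 0.298] 0.0874
1.3 [0.45, 0.335] 0.0953
1.35 [0.477, 0.374] 0.1033
184  87 87 85 87 60 59 60 58 58 59 59 58 58 58 60 87 87 87 87
188  87 86 85 84 59 60 59 58 59 58 58 57 73 77 88 87 87 88 87
192  86 87 87 84 61 60 60 59 58 58 58 58 73 86 88 86 86 86 87
196  87 86 86 84 83 60 59 57 59 57 58 85 62 87 88 86 86 87 87
200  87 83 86 84 81 60 59 57 59 58 58 87 59 88 87 86 86 87 87
204  87 85 85 85 59 59 59 58 58 59 61 85 59 88 87 86 87 87 87
208  87 86 86 84 60 59 58 59 58 57 77 87 58 88 87 87 86 87 86
212  87 86 85 82 60 59 58 58 58 58 58 58 58 87 87 87 87 86 86
216  86 85 85 72 59 58 58 57 57 58 58 58 58 58 57 62 77 87 86
220  86 86 85 39 40 57 57 57 57 58 57 58 58 59 58 56 58 57 74
224  86 86 61 45 41 35 31 36 57 57 58 58 58 58 58 58 58 58 57
228  85 85 46 51 46 44 41 39 35 31 35 59 58 59 58 57 58 57 57
232  87 86 44 54 54 54 50 45 44 41 39 35 31 32 58 58 57 58 58
236  86 86 43 44 45 48 52 55 55 51 46 44 42 38 37 31 31 57 58
240  85 86 41 44 34 40 42 46 47 51 53 55 50 45 43 40 39 23 53
244  85 85 42 43 19 20 19 32 40 43 44 47 49 50 52 49 46 22 19
248  86 85 41 43 18 18 19 15 15 28 25 39 42 45 46 48 49 22 19
```

Emit:
arm_command:
  moves:
    - [-1, [0.02, 0.008, 0], 0.004]
    - [-1, [0.04, 0.018, 0], 0.0078]
    - [-1, [0.084, 0.037, 0], 0.0158]
    - [-1, [0.127, 0.058, 0], 0.0237]
    - [-1, [0.168, 0.082, 0], 0.0317]
    - [-1, [0.209, 0.107, 0], 0.0396]
    - [-1, [0.248, 0.134, 0], 0.0476]
    - [-1, [0.286, 0.163, 0], 0.0555]
    - [-1, [0.322, 0.194, 0], 0.0635]
    - [-1, [0.356, 0.227, 0], 0.0715]
    - [-1, [0.38, 0.25, 0], 0.0765]
    - [-1, [0.4, 0.273, 0], 0.082]
    - [-1, [0.414, 0.29, 0], 0.0855]
    - [-1, [0.42, 0.298, 0], 0.0874]
    - [-1, [0.42, 0.298, 0], 0.0874]

```text
time: 26.2
tool_pos: [0.5115, 0.1549, 0.1074]
tool_rot: [-0.0, 0.632, 0.775, -0.0]
contact_force: [0.6, 0.3, 0.1]
gripper_width: 0.001
grasp_force: 0.0
```

Run:
```python
from plan import *
s=manip.state(); print(s["tool_pos"],s["contact_force"],s["joint_pos"].round(2))
a=manip.grab_frame("scene");b=manip.grab_frame("side");w=manip.grab_frame("wrist")
def orange(p,c0,R=50):
    h=cv2.cvtColor(p["frame"],cv2.COLOR_RGB2HSV); m=((h[...,0]>4)&(h[...,0]<20)&(h[...,1]>150)).astype(np.uint8)
    L,S,st,ce=cv2.connectedComponentsWithStats(m); return [(st[i],ce[i].round(1)) for i in range(1,L) if st[i][4]>30 and np.hypot(*(ce[i]-c0))<R]
for t in (1.1,1.2,1.3,1.4): print(t,[proj(p,door(q,.088,-.05,.118,t)).round(1) for p in(a,b)])
X=door(q,.088,-.05,.118,1.3); print(orange(a,proj(a,X)),orange(b,proj(b,X)))
g=cv2.cvtColor(w["frame"],cv2.COLOR_RGB2GRAY)
for r in list(range(196,300,6)): print(r,"".join("%3d"%min(99,v//2) for v in g[r,208:440:12]))
```

```text
[0.51154253 0.15486586 0.10742583] [0.61648769 0.27669512 0.12334033] [ 0.15 -0.07  1.93 -0.    1.28 -0.05]
1.1 [array([314.5, 182.4]), array([324.5, 187.6])]
1.2 [array([311.2, 182.8]), array([321.6, 186.6])]
1.3 [array([307.8, 183. ]), array([318.9, 185.3])]
1.4 [array([304.4, 183. ]), array([316.5, 183.8])]
[(array([299, 176,  13,  15, 164], dtype=int32), array([305. , 183.2]))] [(array([311, 178,  13,  13, 134], dtype=int32), array([317.3, 184. ]))]
196  61 61 61 62 61 62 61 60 61 62 61 62 92 78 91 92 92 93 88 90
202  61 61 62 62 62 62 61 61 61 62 61 61 78 93 92 91 93 91 87 90
208  74 60 63 62 61 62 61 60 61 61 61 62 61 92 91 92 92 92 90 91
214  90 90 90 89 62 62 61 61 61 61 61 62 61 61 61 92 93 92 92 90
220  90 90 88 47 43 36 41 61 60 62 61 62 61 62 61 60 61 60 61 90
226  90 87 89 54 52 47 45 42 39 34 32 53 62 62 61 60 62 61 60 61
232  91 89 89 53 53 55 57 58 54 49 45 43 41 39 34 35 61 62 62 61
238  90 89 88 53 34 41 43 47 49 52 55 56 56 51 47 45 43 41 53 62
244  90 89 90 51 31 19 20 20 18 32 42 45 48 49 51 53 52 50 21 21
250  90 90 58 50 26 18 20 20  6 17 30  8 21 22 39 42 45 49 21 22
256  90 90 24 51 26 21 21 12 11 13 29  6 20 21 21 21 43 48 21 20
262  89 91 22 50 24 22 20  5 20 13 30  6 21 22 20 21 45 45 21 22
268  89 90 20 50 21 20 21  5 23 10 30  8 20 23 21 21 44 38 21 23
274  89 21 21 50 20 20 21  4 28  9 31  6 21 22 21 21 46 23 20 20
280  90 21 21 49 21 20 19  7  6 18  3  8  9 21 21 21 48 20 22 20
286  89 21 21  8  5 22 21  7  7 10  5 13  6 20 13  8 77 21 21 22
292  28 21  5  6  7  9  7  5  7  9  6  2  8  5  3  6  4 21 21 22
298  21 13  2  7  8  4  4  7  7 10  4  5  6  7  8  5  8  6 21 21
```

The door stands at about 1.37 rad and the cap centroids match an upright bottle. I'll centre the fingers in the gap, lift out and retreat.

Emit:
arm_command:
  moves:
    - [-1, [-0.025, 0, 0], 0]
    - [-1, [-0.05, 0.01, 0], 0]
    - [-1, [-0.05, 0.01, 0], 0]
    - [-1, [-0.05, 0.01, -0.08], 0]
    - [-1, [-0.05, 0.01, -0.2], 0]
    - [-1, [-0.05, 0.01, -0.4], 0]
    - [-1, [-0.05, 0.01, -0.6], 0]
    - [-1, [-0.05, 0.01, -0.8], 0]
    - [-1, [-0.05, 0.01, -0.95], 0]
    - [-1, [-0.05, 0.01, -0.95], 0]
    - [-1, [-0.05, 0.01, -0.95], 0]

```text
time: 27.27
tool_pos: [0.5159, 0.1479, 0.253]
tool_rot: [0.002, 0.632, 0.775, 0.002]
contact_force: [-0.2, -0.1, 0.6]
gripper_width: 0.0
grasp_force: 0.0
```

Run:
```python
from plan import *
s=manip.state(); print(s["time"],s["tool_pos"],s["contact_force"],s["joint_vel"].round(3))
a=manip.grab_frame("scene");b=manip.grab_frame("side")
def orange(p,c0,R=50):
    h=cv2.cvtColor(p["frame"],cv2.COLOR_RGB2HSV); m=((h[...,0]>4)&(h[...,0]<20)&(h[...,1]>150)).astype(np.uint8)
    L,S,st,ce=cv2.connectedComponentsWithStats(m); return [(st[i],ce[i].round(1)) for i in range(1,L) if st[i][4]>30 and np.hypot(*(ce[i]-c0))<R]
X=door(q,.088,-.05,.118,1.37); print(orange(a,proj(a,X)),orange(b,proj(b,X)))
for t in("beaker","tape"): print(t,[[[round(v) for v in d["extent"]] for d in manip.search_frame(p,t)[:2]] for p in(a,b)])
```

```text
27.2667 [0.51591726 0.14788547 0.25297437] [-0.22465572 -0.13207929  0.55685368] [-0.002  0.029  0.063 -0.001 -0.005  0.001]
[(array([299, 176,  13,  15, 165], dtype=int32), array([305. , 183.2]))] [(array([311, 178,  13,  13, 135], dtype=int32), array([317.2, 184. ]))]
beaker [[[396, 230, 417, 262]], [[352, 267, 377, 294], [277, 152, 395, 235]]]
tape [[[202, 174, 221, 187]], [[259, 141, 274, 154], [353, 265, 376, 292]]]
```

```bash
python3 -c "
from plant import manip
print(manip.job_done())"
```

```text
the job is handed in; nothing more can be done
None
```

The job is handed in: the catch snapped shut and held the loaded door by itself for over a second. The door then pulled open through it at about 6 N and stands wide open at roughly 1.37 rad, with the bottle upright in its bin and the beaker and tape where they were.

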